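# Put the wrench sockets back on their tray in order of size

### The arm

A 7-joint arm with a two-finger parallel gripper is mounted at the origin on a cart in front of the work surface, level with it; the furniture and walls round the work are solid. World frame = base frame: x ahead of the robot, y to its left, z up, the work surface at z = 0. Lengths are in m, angles in rad, forces in N, time in s.
With the tool pointing down it reaches from about 0.4 to 0.85 m from the base axis. Payload 6.9 kg.
Tool frame: the origin (TCP) lies between the finger pads; the fingertips stand 8 mm ahead of it and the grasp point (between the pads) lies 11 mm behind it (ctrl.tip_extent is the distance from the TCP to the fingertips, in m); z points along the fingers, y is the direction in which the jaws open and shut (so a half turn about z gives the same grasp; the last joint's range is limited). The gripper opens to 85 mm and grips with 20 to 120 N. Pads are 22 mm wide; open, the fingers measure 114 mm over their backs; the gripper's body (76 mm by 85 mm) begins 54 mm behind the grasp point. The pads swing forward as they close: fully open they stand 13 mm farther back than shut.
Start: joints at [1.44, 0.507, -0.238, 1.5, 0.126, 1.149, -0.155], TCP at [0.146, -0.608, 0.216] pointing down, gripper open.
Joint ranges: [-3.08, 3.08], [-0.24, 2.05], [-1.43, 1.35], [0, 2.5], [-1.52, 4.66], [0.17, 1.96], [-2.89, 2.89]. Speed limits (rad/s): [2.39, 2.39, 3.14, 3.14, 3.14, 3.14, 3.14].

### API

Orientations are given as a rotation vector (axis times angle).
In Python, from workcell import ctrl gives the robot as it stands. The module is installed in compiled form; this text tells all that it offers.
- The arm moves only by the tool step_arm, never from a script. Its argument "motion" is a list of rows, each a list of 7 numbers: the shift along the tool's x, y, z in mm, then the turn, a rotation vector about the tool's x, y, z in degrees, then the finger opening in mm, from 0 to 85.4. In form: [[x, y, z, ax, ay, az, grip], ...]. A call has 1 to 12 rows; each row shifts and turns the commanded pose from where the row before left it, along the tool's axes as they then stand; what a row does not reach is not made up. A row lasts 1/10 s, in which the tool goes at most 50 mm and 8.59 degrees, less where a joint would pass 70% of its speed; a pose out of reach is approached as far as the arm can. A call with a gripper value outside its range is refused whole. The fingers move at their own pace and stop on an object; the grip force is fixed at half the most. Time passes only in rows, so rows that do not move let the fingers close. It gives the time, the measured TCP pose, the force and the opening at its end, in the units of the state.
- ctrl.state(): the state, without advancing time (a new reading comes with each control period).
- ctrl.get_image(name): name is "side" or "top" or "wrist"; returns a dict with "image" (480x640x3 uint8, red, green, blue), "depth" (480x640 float32, m along the optical axis (not along the pixel's ray), 0 where there is no reading), "K" (3x3 intrinsics, pixels), "distortion" ([k1, k2, p1, p2, k3] as OpenCV has them; the pictures are not rectified), "extrinsics" (4x4, takes a point from world to camera coordinates). Camera axes: x right, y down, z forward; pixel columns grow to the right and rows downward; lengths in m; the calibration is good to about 2 mm. A picture is of the moment at which its call begins.
- ctrl.hand_in(): hands the job in, once; it reports no verdict.
The state is a dict: "clock": time; "qpos": joint angles; "qvel": joint speeds; "effort": joint torques, N m; "tcp_pos": TCP position; "tool_rot": TCP orientation; "ft_force": force on the tool from outside, world axes, zero at the start; "ft_torque": the same for the moment, N m; "width": finger opening in m.
Only numpy, scipy, OpenCV 4.12 (cv2) and the standard library are available. Lean on these libraries where they do the work, as an engineer would, in place of code of your own. Each camera call takes 0.05 s, during which the arm holds its last target.

### The job

Put the four wrench sockets back on the red socket tray in order of size, the smallest on the thinnest post and so on up to the largest on the thickest, each standing upright, mouth down over its post and fully down on the tray. Leave the tin of bolts standing where it is.

Things in the scene. Friction and masses are not known exactly. Their poses are not given: they have to be found in the camera images.
- socket_17: the smallest of four steel wrench sockets, a round sleeve 26 mm in outside diameter and 46 mm tall, upright on the counter mouth down (square drive hole on top); its mouth, below, is 17 mm wide and 27 mm deep. Origin: centre of its underside, z up. Grip it from above; fingers closing along y, turned 20 degrees towards x, clear the vice and cabinet
- socket_24: the second smallest of four steel wrench sockets, a round sleeve 35 mm in outside diameter and 50 mm tall, upright on the counter mouth down (square drive hole on top); its mouth, below, is 24 mm wide and 30 mm deep. Origin: centre of its underside, z up. Grip it from above; fingers closing along y, turned 20 degrees towards x, clear the vice and cabinet
- socket_32: the second largest of four steel wrench sockets, a round sleeve 45 mm in outside diameter and 55 mm tall, upright on the counter mouth down (square drive hole on top); its mouth, below, is 32 mm wide and 33 mm deep. Origin: centre of its underside, z up. Grip it from above; fingers closing along y, turned 20 degrees towards x, clear the vice and cabinet
- socket_41: the largest of four steel wrench sockets, a round sleeve 55 mm in outside diameter and 60 mm tall, upright on the counter mouth down (square drive hole on top); its mouth, below, is 41 mm wide and 36 mm deep. Origin: centre of its underside, z up. Grip it from above; fingers closing along y, turned 20 degrees towards x, clear the vice and cabinet
- post_17: the smallest of the four black tapered posts in a row on the red socket tray, at one end of the row: 22 mm tall, 11 mm in diameter over its lowest 7 mm, tapering to 5 mm at the tip; it belongs to the 26 mm socket. Origin: centre of its foot, on the tray's floor; z up, y along the row towards the largest post, x across the row
- post_24: the second smallest of the four black tapered posts in a row on the red socket tray, between the ends of the row: 25 mm tall, 18.5 mm in diameter over its lowest 7 mm, tapering to 8 mm at the tip; it belongs to the 35 mm socket. Origin: centre of its foot, on the tray's floor; z up, y along the row towards the largest post, x across the row
- post_32: the second largest of the four black tapered posts in a row on the red socket tray, between the ends of the row: 28 mm tall, 25.5 mm in diameter over its lowest 7 mm, tapering to 12 mm at the tip; it belongs to the 45 mm socket. Origin: centre of its foot, on the tray's floor; z up, y along the row towards the largest post, x across the row
- post_41: the largest of the four black tapered posts in a row on the red socket tray, at the other end of the row: 31 mm tall, 34 mm in diameter over its lowest 7 mm, tapering to 18 mm at the tip; it belongs to the 55 mm socket. Origin: centre of its foot, on the tray's floor; z up, y along the row towards the largest post, x across the row
- tray: red moulded socket tray, 229 x 72 mm, fixed to the counter, lying any way round; the four posts stand on its floor, 7 mm above the counter, inside a rim 3 mm higher. Origin: under its centre; y along the row towards the largest post. Full, the sockets stand 16 mm apart, so grip them across the row (fingers close along x)
- tin_bolts: rusty open tin full of bolts, 70 mm in diameter and 87 mm tall, standing to the right beyond the blue bench vice (160 mm tall; the parts cabinet behind is 300 mm tall). Origin: centre of its underside, z up. It is to be left standing where it is

How it is judged:
At the end, for the whole second after the job is handed in: Each of the four sockets stands over the post of its own size: its axis within 8 mm of the post's, its underside within 4 mm of the tray's floor, upright within 0.12 rad, released and at rest (under 0.02 m/s); the tin of bolts is upright within 0.3 rad (horizontal distance between socket_17 and post_17 below 0.008 m and z of socket_17 in the frame of post_17 between -0.004 and 0.004 m and angle between each of socket_17, socket_24, socket_32, socket_41's own z axis and vertical below 0.12 rad and linear speed of each of socket_17, socket_24, socket_32, socket_41 below 0.02 m/s and horizontal distance between socket_24 and post_24 below 0.008 m and z of socket_24 in the frame of post_24 between -0.004 and 0.004 m and horizontal distance between socket_32 and post_32 below 0.008 m and z of socket_32 in the frame of post_32 between -0.004 and 0.004 m and horizontal distance between socket_41 and post_41 below 0.008 m and z of socket_41 in the frame of post_41 between -0.004 and 0.004 m and angle between tin_bolts's own z axis and vertical below 0.3 rad); the robot touches nothing.
It fails at once if the tin of bolts is knocked over or pushed more than 40 mm (angle between tin_bolts's own z axis and vertical above 0.5 rad or distance of tin_bolts from where it was at the start of the episode above 0.04 m).
It also fails if it takes over 128 s, if anything falls off the work surface, if the arm or the gripper's body presses on something with over 40 N, if the wrist force passes 120 N, or if a joint passes its speed limit or range.

## Working session

There is one attempt and no reset: what is moved stays moved. The work goes in short steps, Python scripts to look and compute and a tool call to move; the robot and the scene stay as the last step left them, time stands still between calls to the robot, and variables do not carry over. Pictures are saved under pics/ and viewed, and the job is handed in when it is done.

Besides the shell and the picture viewer there is one more tool, called after "Call:" by a JSON object that holds its "method" and its "body", one argument or row to a line. step_arm: Moves the arm, as the interface text tells. Its arguments: {"type":"object","properties":{"motion":{"type":"array"}},"required":["motion"]}

```bash
mkdir -p pics; ls
cat > h.py <<'E'
import numpy as np,cv2
from workcell import ctrl
def grab(n,tag):
    d=ctrl.get_image(n); cv2.imwrite(f'pics/{tag}.png',d['image'][:,:,::-1]); np.savez(f'pics/{tag}.npz',**{k:np.array(v) for k,v in d.items()}); return d
def load(tag): return dict(np.load(f'pics/{tag}.npz'))
def ray(d,uv):
    p=cv2.undistortPoints(np.array(uv,float).reshape(-1,1,2),d['K'],d['distortion']).reshape(-1,2)
    E=d['extrinsics'];R=E[:3,:3];t=E[:3,3]
    return -R.T@t,(np.c_[p,np.ones(len(p))])@R
def plane(d,uv,z):
    c,r=ray(d,uv); s=(z-c[2])/r[:,2]; return c+r*s[:,None]
def proj(d,P):
    E=d['extrinsics']; rv=cv2.Rodrigues(E[:3,:3])[0]
    return cv2.projectPoints(np.array(P,float).reshape(-1,1,3),rv,E[:3,3],d['K'],d['distortion'])[0].reshape(-1,2)
def cloud(d):
    v,u=np.mgrid[:480,:640]; uv=np.c_[u.ravel(),v.ravel()].astype(float)
    c,r=ray(d,uv); return (c+r*d['depth'].reshape(-1,1)).reshape(480,640,3)
E
python3 - <<'E'
from h import *
for n in ['side','top','wrist']:
    d=grab(n,n+'0'); E=d['extrinsics']; print(n,d['K'][0,0],-E[:3,:3].T@E[:3,3],E[2,:3])
s=ctrl.state(); print(s, ctrl.tip_extent)
E
```

```text
pics
side 613.0102310876907 [ 0.08854054 -1.08217735  0.51946584] [ 0.34883924  0.84326225 -0.40892539]
top 505.41122422909535 [ 0.39147945 -0.10897788  1.17548502] [ 0.0844626  -0.01177424 -0.99635708]
wrist 338.6098556135977 [ 0.21620771 -0.59091554  0.37427863] [-0.27719458 -0.06458766 -0.95864049]
{'clock': 0.15, 'qpos': array([ 1.44052827,  0.50816951, -0.23757336,  1.50086903,  0.1256793 ,
        1.1488619 , -0.15480738]), 'qvel': array([-1.74328900e-06, -2.89784205e-03, -1.37946926e-04, -1.76455641e-03,
        1.45428276e-03,  6.27622786e-05, -8.96334088e-05]), 'effort': array([-8.07672714e-04, -6.21011853e+01, -2.18920134e+00, -2.49841887e+01,
        1.26309964e-02,  9.15332814e-03,  4.65089147e-05]), 'tcp_pos': array([ 0.14586876, -0.60735595,  0.21512691]), 'tool_rot': array([-3.11847924e+00, -3.69352916e-01,  2.07658589e-04]), 'ft_force': array([-0.41022281, -0.75382795, -0.87310224]), 'ft_torque': array([-0.00702585,  0.02682159,  0.01451062]), 'width': 0.0853867270404027} 0.008
```

View pics/side0.png

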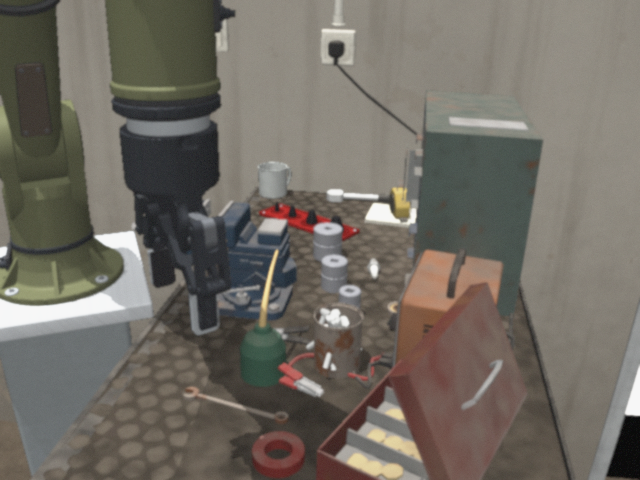

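View pics/top0.png

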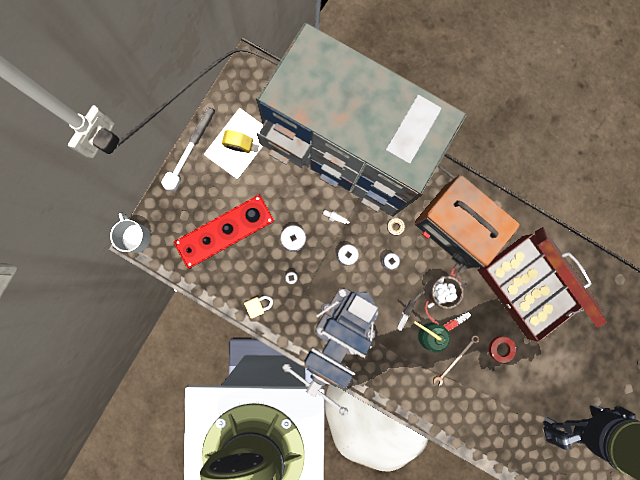

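View pics/wrist0.png

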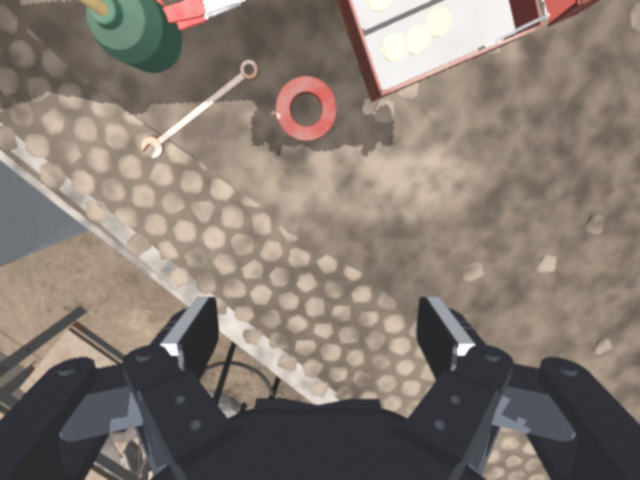

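Side view: the sockets stand in a row near (327,240), (334,270) and (349,295), behind the vice and the tin. Top view: sockets are at about (292,237) for the largest, (348,254), (391,260) and (291,278) for the smallest. The posts run from (189,250), smallest, to (252,214), largest. The wrist view only shows clutter and the empty counter.

Run:
```python
from h import *
d=load('top0'); im=d['image']
C=cloud(d)
for n,u,v in [('s41',292,237),('s32',348,254),('s24',391,260),('s17',291,278),('p17',189,250),('p24',207,241),('p32',227,229),('p41',252,214),('tin',445,292),('vice',345,320),('viceT',362,308),('cab',310,100),('cabc',400,212),('box',420,225),('oil',433,320),('lock',258,306),('mug',128,236)]:
    print(n,C[v,u].round(3),C[v+4,u+4].round(3))
cv2.imwrite('pics/topz.png',cv2.resize(im[180:330,160:480,::-1],None,fx=2.5,fy=2.5,interpolation=cv2.INTER_CUBIC))
```

```text
s41 [ 0.498 -0.083  0.002] [ 0.484 -0.094  0.061]
s32 [ 0.46  -0.214  0.001] [ 0.448 -0.218  0.054]
s24 [ 0.447 -0.315  0.001] [ 0.435 -0.315  0.053]
s17 [ 0.403 -0.082 -0.   ] [ 0.394 -0.091  0.002]
p17 [0.465 0.152 0.022] [0.456 0.145 0.009]
p24 [0.485 0.11  0.029] [0.478 0.104 0.006]
p32 [0.512 0.064 0.035] [0.506 0.058 0.011]
p41 [0.546 0.007 0.04 ] [ 0.54  -0.001  0.023]
tin [ 0.374 -0.419  0.08 ] [ 0.365 -0.427  0.083]
vice [ 0.316 -0.197  0.125] [ 0.308 -0.205  0.131]
viceT [ 0.342 -0.231  0.139] [ 0.334 -0.238  0.144]
cab [ 0.718 -0.119  0.3  ] [ 0.71  -0.127  0.301]
cabc [ 0.56  -0.337 -0.001] [ 0.55  -0.346  0.001]
box [ 0.524 -0.374  0.045] [ 0.516 -0.384  0.041]
oil [ 0.308 -0.411  0.006] [ 0.302 -0.41   0.044]
lock [ 0.339 -0.008  0.015] [ 0.329 -0.017  0.012]
mug [0.498 0.301 0.001] [ 0.488  0.293 -0.002]
```

View pics/topz.png

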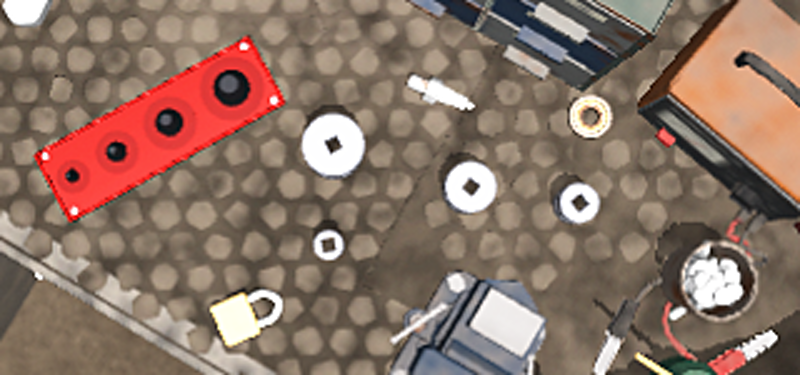

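```bash
cat > m.py <<'E'
from h import *
def blobs(d,mask,amin):
    n,l,s,c=cv2.connectedComponentsWithStats(mask.astype(np.uint8)); return [(i,s[i],c[i],l) for i in range(1,n) if s[i,4]>=amin]
d=load('top0'); im=d['image'].astype(int); C=cloud(d)
seeds={'s41':(292,237,.06),'s32':(348,254,.055),'s24':(391,260,.05),'s17':(291,278,.046)}
hsv=cv2.cvtColor(d['image'],cv2.COLOR_RGB2HSV)
for k,(u,v,h) in seeds.items():
    m=np.zeros((480,640),np.uint8); m[v-18:v+19,u-18:u+19]=((hsv[...,1]<40)&(hsv[...,2]>150))[v-18:v+19,u-18:u+19]
    cs,_=cv2.findContours(m,cv2.RETR_EXTERNAL,cv2.CHAIN_APPROX_NONE); c=max(cs,key=cv2.contourArea)
    e=cv2.fitEllipse(c); z=np.median(C[...,2][m>0]); 
    print(k,np.round(e[0],2),np.round(e[1],1),'zdepth',z.round(4),'dia',round(e[1][1]/505*(1.175-h),4),plane(d,[e[0]],z)[0].round(4))
red=((hsv[...,1]>150)&((hsv[...,0]<8)|(hsv[...,0]>172))&(hsv[...,2]>100)).astype(np.uint8)
red[:190]=0;red[275:]=0;red[:,:170]=0;red[:,280:]=0
cs,_=cv2.findContours(red,cv2.RETR_EXTERNAL,cv2.CHAIN_APPROX_NONE); c=max(cs,key=cv2.contourArea)
P=plane(d,c.reshape(-1,2),.01)[:,:2]
r=cv2.minAreaRect(P.astype(np.float32)*1000); print('tray',r); B=cv2.boxPoints(r); print(B)
dark=((hsv[...,2]<70)).astype(np.uint8)
hull=np.zeros_like(red); cv2.drawContours(hull,[c],-1,1,-1); hull=cv2.erode(hull,np.ones((5,5)))
for i,s,ce,l in blobs(d,dark&hull,8): print('post',ce.round(1),s[4],plane(d,[ce],.02)[0].round(4),'zmax',C[...,2][l==i].max().round(4))
E
python3 m.py
python3 - <<'E'
from h import *
d=load('side0'); cv2.imwrite('pics/sidez.png',cv2.resize(d['image'][180:330,230:390,::-1],None,fx=4,fy=4,interpolation=cv2.INTER_CUBIC))
E
```

```text
s41 [292.76 237.59] [24.  24.7] zdepth 0.0588 dia 0.0545 [ 0.4919 -0.0864  0.0588]
s32 [348.08 254.38] [19.4 20.2] zdepth 0.0539 dia 0.0448 [ 0.456  -0.2097  0.0539]
s24 [391.47 260.81] [15.3 15.6] zdepth 0.0485 dia 0.0346 [ 0.4426 -0.3076  0.0485]
s17 [290.78 277.59] [11.  11.2] zdepth 0.0439 dia 0.025 [ 0.4036 -0.0825  0.0439]
tray ((510.33758544921875, 75.90498352050781), (73.611572265625, 228.9285430908203), 29.646465301513672)
[[421.7305    157.17932  ]
 [534.9693    -41.781097 ]
 [598.9447     -5.3693542]
 [485.70587   193.59106  ]]
post [252.5 215.1] 114 [0.5467 0.0076 0.02  ] zmax 1.1755
post [227.7 228.6] 69 [0.5148 0.0642 0.02  ] zmax 0.0368
post [206.3 240.2] 39 [0.4877 0.1129 0.02  ] zmax 0.035
post [188.6 250. ] 15 [0.4648 0.1531 0.02  ] zmax 0.0298
```

View pics/sidez.png

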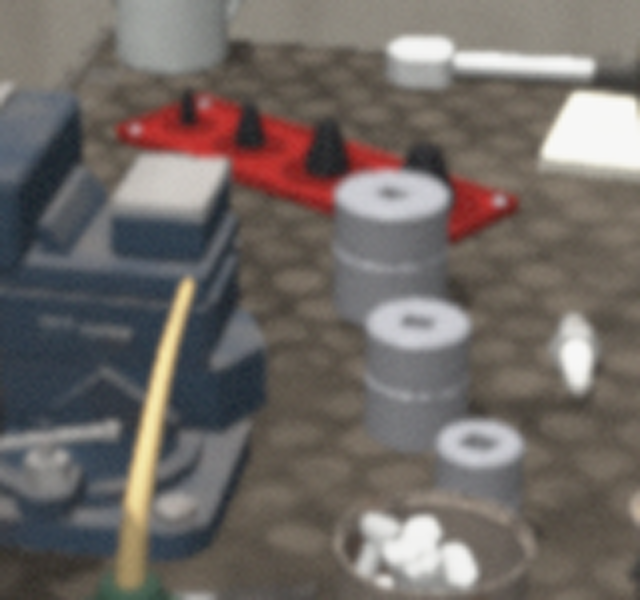

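```bash
cat >> h.py <<'E'
from scipy.spatial.transform import Rotation as Ro
def to(x,y,z,psi,s=None):
    s=s or ctrl.state(); R=Ro.from_rotvec(s['tool_rot']); p=np.array(s['tcp_pos'])
    c,n=np.cos(np.radians(psi)),np.sin(np.radians(psi))
    T=Ro.from_matrix(np.array([[c,n,0],[n,-c,0],[0,0,-1.]]))
    print('tool shift mm',(R.inv().apply(np.array([x,y,z])-p)*1000).round(1),'turn deg',np.degrees((R.inv()*T).as_rotvec()).round(2))
def st():
    s=ctrl.state(); M=Ro.from_rotvec(s['tool_rot']).as_matrix()
    print('t',round(s['clock'],2),'tcp',np.round(s['tcp_pos'],4),'psi',np.degrees(np.arctan2(M[1,0],M[0,0])).round(2),'tilt',np.degrees(np.arccos(-M[2,2])).round(2),'F',np.round(s['ft_force'],1),'w',round(s['width'],4),'q',np.round(s['qpos'],2))
def tri(d1,uv1,d2,uv2):
    (c1,r1),(c2,r2)=ray(d1,[uv1]),ray(d2,[uv2]); a,b=r1[0],r2[0]
    k=np.linalg.lstsq(np.c_[a,-b],c2-c1,rcond=None)[0]; p,q=c1+k[0]*a,c2+k[1]*b
    return (p+q)/2,np.linalg.norm(p-q)
E
python3 - <<'E'
from h import *
t=load('top0');s=load('side0');C=cloud(t)
for n,a,b in [('s41',(292.76,237.59),(328,228.5)),('s32',(348.08,254.38),(334.5,260.5)),('s24',(391.5,260.8),(350,290.75)),('p17',(188.6,250),(276.75,202.5)),('p24',(206.3,240.2),(292,205.75)),('p32',(227.7,228.6),(311.5,210.25)),('p41',(252.5,215.1),(336.25,216.25))]:
    p,e=tri(t,a,s,b); print(n,p.round(4),round(e,4))
st(); to(.4426,-.3076,.26,-20); to(.146,-.608,.27,-20)
# obstacle max heights
Z=C[...,2]; print('oil',Z[300:350,410:455].max(),'orangebox',Z[180:260,420:515].max(),'vice',Z[290:380,310:375].max())
E
```

```text
s41 [ 0.4933 -0.0868  0.058 ] 0.0027
s32 [ 0.457  -0.2101  0.0534] 0.0022
s24 [ 0.4437 -0.3082  0.048 ] 0.0024
p17 [0.4651 0.151  0.028 ] 0.0016
p24 [0.4874 0.1102 0.0326] 0.0016
p32 [0.5143 0.0612 0.0371] 0.0027
p41 [0.5465 0.0046 0.0411] 0.0058
t 0.15 tcp [ 0.1459 -0.6074  0.2151] psi 13.51 tilt 0.08 F [-0.4 -0.8 -0.9] w 0.0854 q [ 1.44  0.51 -0.24  1.5   0.13  1.15 -0.15]
tool shift mm [ 358.5 -222.2  -44.6] turn deg [-7.000e-02  2.000e-02  3.351e+01]
tool shift mm [ -0.    0.6 -54.9] turn deg [-7.000e-02  2.000e-02  3.351e+01]
oil 1.1754850201256806 orangebox 1.1754850201256806 vice 1.1754850201256806
```

Call:
{"method": "step_arm", "body": {
  "motion": [
    [0, 0, -15, 0, 0, 5, 85],
    [0, 0, -15, 0, 0, 5, 85],
    [0, 0, -15, 0, 0, 5, 85],
    [0, 0, 0, 0, 0, 5, 85],
    [0, 0, 0, 0, 0, 5, 85],
    [0, 0, 0, 0, 0, 5, 85],
    [0, 0, 0, 0, 0, 3.5, 85],
    [0, 0, 0, 0, 0, 0, 85]
  ]
}}

```text
clock: 0.95
tcp_pos: [0.146, -0.6075, 0.2604]
tool_rot: [-3.093, 0.546, 0.001]
ft_force: [-1.0, 0.9, 0.8]
width: 0.0854
```

Run:
```python
from h import *
st(); to(.4426,-.3076,.26,-20)
```

```text
t 0.95 tcp [ 0.146  -0.6075  0.2604] psi -20.03 tilt 0.04 F [-1.   0.9  0.8] w 0.0854 q [ 1.35  0.47 -0.09  1.43  0.05  1.25 -0.67]
tool shift mm [ 175.9 -383.3    0.6] turn deg [-0.03  0.03 -0.03]
```

Call:
{"method": "step_arm", "body": {
  "motion": [
    [14.7, -31.9, 0, 0, 0, 0, 85],
    [14.7, -31.9, 0, 0, 0, 0, 85],
    [14.7, -31.9, 0, 0, 0, 0, 85],
    [14.7, -31.9, 0, 0, 0, 0, 85],
    [14.7, -31.9, 0, 0, 0, 0, 85],
    [14.7, -31.9, 0, 0, 0, 0, 85],
    [14.7, -31.9, 0, 0, 0, 0, 85],
    [14.7, -31.9, 0, 0, 0, 0, 85],
    [14.7, -31.9, 0, 0, 0, 0, 85],
    [14.7, -31.9, 0, 0, 0, 0, 85],
    [14.7, -31.9, 0, 0, 0, 0, 85],
    [14.7, -31.9, 0, 0, 0, 0, 85]
  ]
}}

```text
clock: 2.15
tcp_pos: [0.4434, -0.3071, 0.2608]
tool_rot: [3.094, -0.542, -0.0]
ft_force: [0.7, 0.3, 0.8]
width: 0.0853
```

Run:
```python
from h import *
st(); to(.4430,-.3078,.15,-20); d=grab('wrist','w1')
for p in [(.443,-.3078,.05),(.4565,-.21,.055)]: print(proj(d,[p]))
```

```text
t 2.15 tcp [ 0.4434 -0.3071  0.2608] psi -19.87 tilt 0.0 F [0.7 0.3 0.8] w 0.0853 q [ 0.71  0.34 -0.22  1.65  0.08  1.16 -1.44]
tool shift mm [ -0.2   0.7 110.8] turn deg [0.   0.   0.13]
[[317.74690719 206.95888891]]
[[231.00003831 226.09992745]]
```

View pics/w1.png

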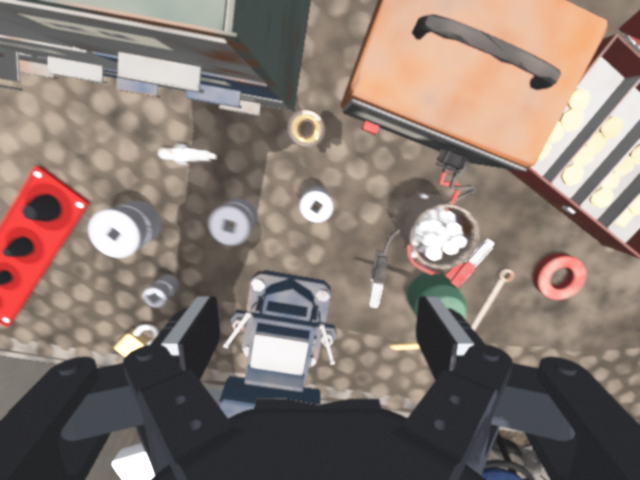

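The wrist view has socket_24's cap at about (316,206), against a predicted (318,207), so the estimates agree. I'll descend on it.

Call:
{"method": "step_arm", "body": {
  "motion": [
    [0, 0.7, 30, 0, 0, 0.1, 65],
    [0, 0, 30, 0, 0, 0, 65],
    [0, 0, 30, 0, 0, 0, 65],
    [0, 0, 30, 0, 0, 0, 65],
    [0, 0, 30, 0, 0, 0, 65],
    [0, 0, 30, 0, 0, 0, 65],
    [0, 0, 30, 0, 0, 0, 65],
    [0, 0, 15, 0, 0, 0, 65],
    [0, 0, 10, 0, 0, 0, 65],
    [0, 0, 0, 0, 0, 0, 65]
  ]
}}

```text
clock: 3.2
tcp_pos: [0.4417, -0.3086, 0.0247]
tool_rot: [-3.093, 0.546, 0.003]
ft_force: [0.5, -0.1, 0.3]
width: 0.0652
```

Run:
```python
from h import *
st(); d=grab('wrist','w2');to(.4430,-.3078,.025,-20)
```

```text
t 3.2 tcp [ 0.4417 -0.3086  0.0247] psi -20.03 tilt 0.13 F [ 0.5 -0.1  0.3] w 0.0652 q [ 0.67  0.61 -0.17  1.95  0.17  0.6  -1.52]
tool shift mm [ 0.2 -1.3  0.7] turn deg [-0.01  0.03 -0.05]
```

View pics/w2.png

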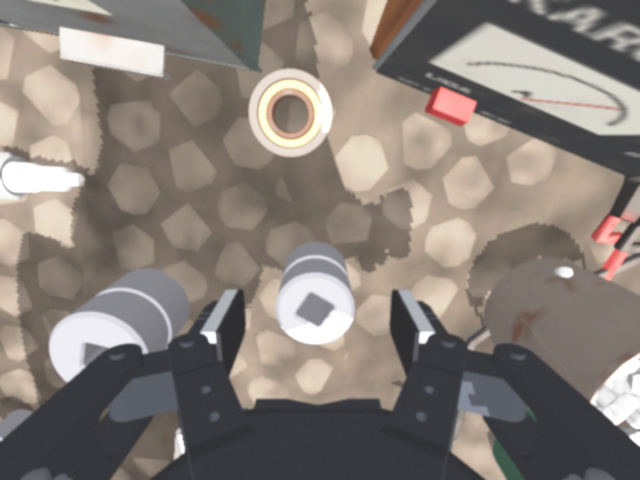

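The socket sits centred between the pads at (316,308), so I'll close and lift.

Call:
{"method": "step_arm", "body": {
  "motion": [
    [0, 0, 0, 0, 0, 0, 30],
    [0, 0, 0, 0, 0, 0, 20],
    [0, 0, 0, 0, 0, 0, 20],
    [0, 0, 0, 0, 0, 0, 20],
    [0, 0, 0, 0, 0, 0, 20],
    [0, 0, 0, 0, 0, 0, 20],
    [0, 0, -5, 0, 0, 0, 20],
    [0, 0, -10, 0, 0, 0, 20],
    [0, 0, -20, 0, 0, 0, 20],
    [0, 0, -30, 0, 0, 0, 20],
    [0, 0, -30, 0, 0, 0, 20],
    [0, 0, 0, 0, 0, 0, 20]
  ]
}}

```text
clock: 4.45
tcp_pos: [0.4445, -0.3102, 0.1253]
tool_rot: [3.09, -0.548, 0.011]
ft_force: [0.1, 0.3, -2.5]
width: 0.0318
```

Run:
```python
from h import *
st(); d=grab('wrist','w3');to(.4876,.112,.26,-60.35)
```

```text
t 4.45 tcp [ 0.4445 -0.3102  0.1253] psi -20.1 tilt 0.42 F [ 0.1  0.3 -2.5] w 0.0318 q [ 0.7   0.47 -0.2   1.85  0.12  0.82 -1.49]
tool shift mm [-102.9 -411.  -137.7] turn deg [-3.000e-02 -2.700e-01  4.025e+01]
```

View pics/w3.png

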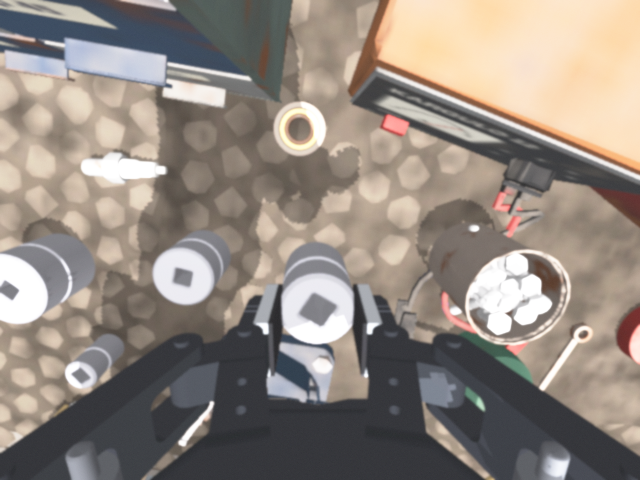

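```bash
cat >> h.py <<'E'
def cap(d,u,v,r,zc,vt=150,st_=60):
    hsv=cv2.cvtColor(d['image'],cv2.COLOR_RGB2HSV); m=np.zeros((480,640),np.uint8)
    b=((hsv[...,1]<st_)&(hsv[...,2]>vt)).astype(np.uint8)
    cv2.circle(m,(u,v),r,1,-1); m&=b; m=cv2.morphologyEx(m,cv2.MORPH_OPEN,np.ones((3,3)))
    c=max(cv2.findContours(m,cv2.RETR_EXTERNAL,cv2.CHAIN_APPROX_NONE)[0],key=cv2.contourArea)
    e=cv2.fitEllipse(cv2.convexHull(c)); return e,plane(d,[e[0]],zc)[0]
E
python3 - <<'E'
from h import *
d=load('w3'); s=ctrl.state(); p=s['tcp_pos']; print('proj tcp,tcp+25',proj(d,[p,p+[0,0,.025]]))
M=Ro.from_rotvec(s['tool_rot']).as_matrix()
# square hole centre
print('hole', M.T@(plane(d,[(319,308)],p[2]+.0253)[0]-p)*1000)
C=cloud(d); print('cap depth z',[C[v,u].round(4) for u,v in [(300,290),(335,285),(318,285)]], [ (M.T@(C[v,u]-p)*1000).round(1) for u,v in [(300,290),(335,285)]])
# two points at pads at same z: tool coords of pad faces
print(cap(d,317,308,40,p[2]+.0253))
E
```

```text
proj tcp,tcp+25 [[316.4369081  286.71146805]
 [316.37735189 309.72065272]]
hole [  1.12246865   1.20160915 -25.29384128]
cap depth z [array([ 0.4554, -0.3065,  0.1492]), array([ 0.4524, -0.3216,  0.1494]), array([ 0.4548, -0.3146,  0.1489])] [array([ 10.2,  -7.1, -25.9]), array([ 12.6,   8.1, -26.1])]
(((317.4393310546875, 308.6824035644531), (74.48499298095703, 78.38660430908203), 96.85719299316406), array([ 0.44391508, -0.31038629,  0.14855041]))
```

Socket_24 is held and centred on the TCP to about 1 mm. Next I'll lift and turn to the tray's direction.

Call:
{"method": "step_arm", "body": {
  "motion": [
    [0, 0, -30, 0, 0, 0, 20],
    [0, 0, -30, 0, 0, 0, 20],
    [0, 0, -30, 0, 0, 5, 20],
    [0, 0, -20, 0, 0, 5, 20],
    [0, 0, 0, 0, 0, 5, 20],
    [0, 0, 0, 0, 0, 5, 20],
    [0, 0, 0, 0, 0, 5, 20],
    [0, 0, 0, 0, 0, 5, 20],
    [0, 0, 0, 0, 0, 5, 20],
    [0, 0, 0, 0, 0, 5.2, 20],
    [0, 0, 0, 0, 0, 0, 20]
  ]
}}

```text
clock: 5.6
tcp_pos: [0.4418, -0.3085, 0.2297]
tool_rot: [2.716, -1.579, -0.003]
ft_force: [-0.2, 0.2, -1.8]
width: 0.0315
```

Run:
```python
from h import *
st(); to(.4876,.112,.2,-60.35)
```

```text
t 5.6 tcp [ 0.4418 -0.3085  0.2297] psi -60.36 tilt 0.13 F [-0.2  0.2 -1.8] w 0.0315 q [ 0.6   0.36 -0.05  1.71  0.02  1.08 -2.08]
tool shift mm [-342.8 -247.8   30.1] turn deg [ 0.07  0.11 -0.01]
```

Joint 7 would reach its limit at this heading, so I'll use the half-turn equivalent grasp.

Call:
{"method": "step_arm", "body": {
  "motion": [
    [0, 0, 0, 0, 0, -8, 20],
    [0, 0, 0, 0, 0, -8, 20],
    [0, 0, 0, 0, 0, -8, 20],
    [0, 0, 0, 0, 0, -8, 20],
    [0, 0, 0, 0, 0, -8, 20],
    [0, 0, 0, 0, 0, -8, 20],
    [0, 0, 0, 0, 0, -8, 20],
    [0, 0, 0, 0, 0, -8, 20],
    [0, 0, 0, 0, 0, -8, 20],
    [0, 0, 0, 0, 0, -8, 20],
    [0, 0, 0, 0, 0, -8, 20],
    [0, 0, 0, 0, 0, -8, 20]
  ]
}}

```text
clock: 6.8
tcp_pos: [0.4419, -0.3088, 0.2301]
tool_rot: [-2.985, -0.976, 0.001]
ft_force: [0.1, -0.9, -1.0]
width: 0.0317
```

Call:
{"method": "step_arm", "body": {
  "motion": [
    [0, 0, 0, 0, 0, -8, 20],
    [0, 0, 0, 0, 0, -8, 20],
    [0, 0, 0, 0, 0, -8, 20],
    [0, 0, 0, 0, 0, -8, 20],
    [0, 0, 0, 0, 0, -8, 20],
    [0, 0, 0, 0, 0, -8, 20],
    [0, 0, 0, 0, 0, -8, 20],
    [0, 0, 0, 0, 0, -8, 20],
    [0, 0, 0, 0, 0, -8, 20],
    [0, 0, 0, 0, 0, -8, 20],
    [0, 0, 0, 0, 0, -4, 20],
    [0, 0, 0, 0, 0, 0, 20]
  ]
}}

```text
clock: 8.0
tcp_pos: [0.4418, -0.309, 0.2301]
tool_rot: [-1.573, -2.718, -0.001]
ft_force: [-0.4, 1.3, -1.6]
width: 0.0317
```

Run:
```python
from h import *
st(); to(.4876,.112,.2,119.65)
```

```text
t 8.0 tcp [ 0.4418 -0.309   0.2301] psi 119.88 tilt 0.07 F [-0.4  1.3 -1.6] w 0.0317 q [ 1.11  0.44 -0.81  1.7   0.35  1.15  0.72]
tool shift mm [342.2 249.5  30.5] turn deg [-0.02 -0.07  0.23]
```

Call:
{"method": "step_arm", "body": {
  "motion": [
    [28.5, 20.8, 0, 0, 0, 0.2, 20],
    [28.5, 20.8, 0, 0, 0, 0, 20],
    [28.5, 20.8, 0, 0, 0, 0, 20],
    [28.5, 20.8, 0, 0, 0, 0, 20],
    [28.5, 20.8, 0, 0, 0, 0, 20],
    [28.5, 20.8, 0, 0, 0, 0, 20],
    [28.5, 20.8, 0, 0, 0, 0, 20],
    [28.5, 20.8, 0, 0, 0, 0, 20],
    [28.5, 20.8, 10, 0, 0, 0, 20],
    [28.5, 20.8, 20, 0, 0, 0, 20],
    [28.5, 20.8, 20, 0, 0, 0, 20],
    [28.5, 20.8, 20, 0, 0, 0, 20]
  ]
}}

```text
clock: 9.2
tcp_pos: [0.491, 0.1128, 0.1599]
tool_rot: [1.584, 2.713, -0.0]
ft_force: [1.5, 0.3, -1.3]
width: 0.0316
```

Call:
{"method": "step_arm", "body": {
  "motion": [
    [0, 0, 0, 0, 0, 0, 20],
    [0, 0, 0, 0, 0, 0, 20]
  ]
}}

```text
clock: 9.4
tcp_pos: [0.4904, 0.1125, 0.1602]
tool_rot: [-1.579, -2.715, 0.001]
ft_force: [-0.3, -0.2, -1.7]
width: 0.0319
```

Run:
```python
from h import *
st(); to(.4876,.112,.1,119.65); d=grab('wrist','w4'); grab('side','s4'); 
for p in [(.4651,.153,.028),(.4876,.112,.03),(.515,.064,.034),(.5475,.008,.037)]: print(proj(d,[p]))
```

```text
t 9.4 tcp [0.4904 0.1125 0.1602] psi 119.64 tilt 0.09 F [-0.3 -0.2 -1.7] w 0.0319 q [ 0.29  0.47 -0.83  1.89  0.42  0.96 -0.21]
tool shift mm [ 0.9 -2.6 60.2] turn deg [-0.08 -0.04 -0.01]
[[315.41313109 169.07248449]]
[[314.69818705 223.32547393]]
[[314.91863906 283.10071336]]
[[315.6518321  346.35846608]]
```

View pics/w4.png

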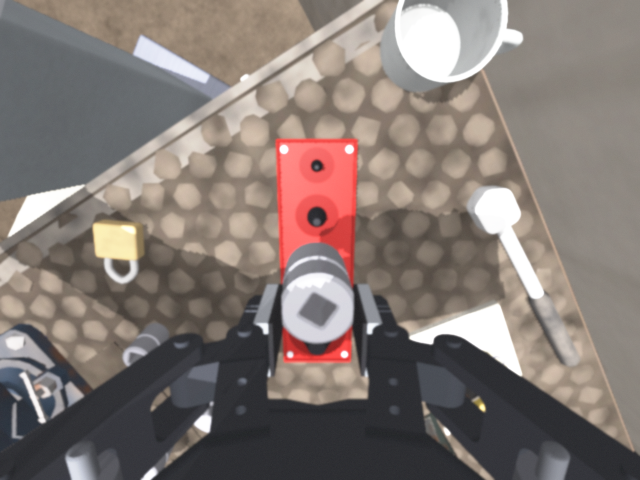

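View pics/s4.png

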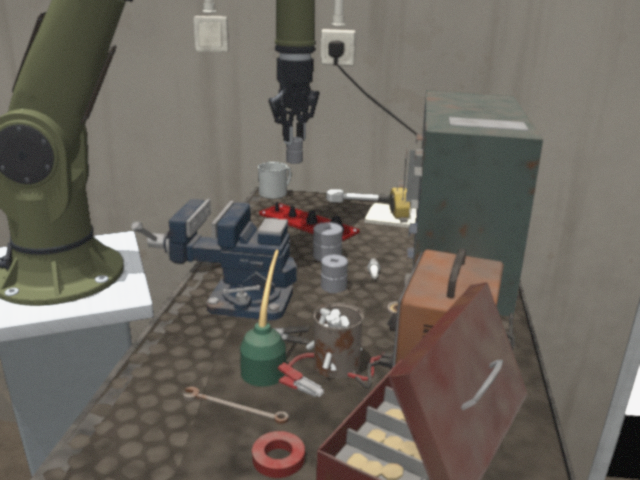

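Wrist view: the tray lies square in the picture, with post tips at about (316.5,165) and (317,215). The tip rows are a few pixels off the prediction, so I'll remeasure from this view.

```bash
cat > tr.py <<'E'
from h import *
import sys
def tray(d,box):
    hsv=cv2.cvtColor(d['image'],cv2.COLOR_RGB2HSV)
    red=((hsv[...,1]>110)&((hsv[...,0]<9)|(hsv[...,0]>171))&(hsv[...,2]>70)).astype(np.uint8)
    m=np.zeros_like(red); x0,y0,x1,y1=box; m[y0:y1,x0:x1]=red[y0:y1,x0:x1]
    c=max(cv2.findContours(m,cv2.RETR_EXTERNAL,cv2.CHAIN_APPROX_NONE)[0],key=cv2.contourArea)
    return c,hsv
E
python3 - <<'E'
from tr import *
d=load('w4'); C=cloud(d)
c,hsv=tray(d,(260,120,380,380))
P=plane(d,c.reshape(-1,2),.010)
u=np.array([.494,-.869]); v=np.array([.869,.494])
Q=np.c_[P[:,:2]@u,P[:,:2]@v]*1000
print('along min/max',Q[:,0].min(),Q[:,0].max(),'across',Q[:,1].min(),Q[:,1].max())
r=cv2.minAreaRect((P[:,:2]*1000).astype(np.float32)); print(r)
for (a,b) in [(316,165),(317,215)]:
    sub=(hsv[...,2]<60).astype(np.uint8); m=np.zeros_like(sub); m[b-16:b+16,a-16:a+16]=sub[b-16:b+16,a-16:a+16]
    ys,xs=np.nonzero(m); print('dark blob',xs.mean(),ys.mean(),len(xs),'depth',C[b-3:b+4,a-3:a+4,2].max())
    p=plane(d,[(xs.mean(),ys.mean())],.018)[0]; print(p.round(4),p[:2]@u*1000,p[:2]@v*1000)
s=ctrl.state(); print('cap',cap(d,318,310,42,s['tcp_pos'][2]+.0245))
E
python3 -c "
import cv2;i=cv2.imread('pics/w4.png')[130:380,250:390];cv2.imwrite('pics/w4z.png',cv2.resize(i,None,fx=2.4,fy=2.4,interpolation=2))"
```

```text
along min/max 71.47461747561373 212.557357157326 across 443.9157771226216 517.2672047290321
((488.17535400390625, 114.0885238647461), (73.39055633544922, 141.1146240234375), 29.59685516357422)
dark blob 317.16129032258067 163.8709677419355 31 depth 0.03214666067763167
[0.4646 0.1569 0.018 ] 93.18118356652886 481.22328747754415
dark blob 316.7452229299363 214.55414012738854 157 depth 0.31952164561082685
[0.4865 0.1174 0.018 ] 138.29704099208402 480.8283762199267
cap (((317.0672302246094, 307.1452941894531), (71.75703430175781, 76.24396514892578), 89.32874298095703), array([0.48943709, 0.1134233 , 0.18537319]))
```

View pics/w4z.png

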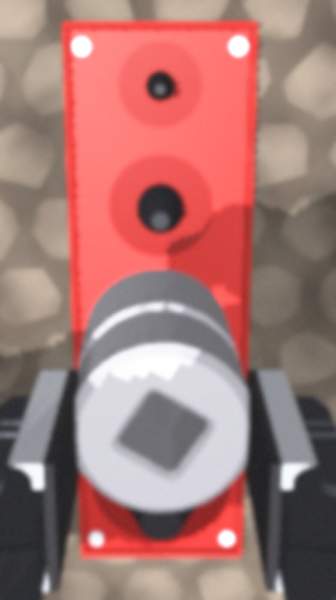

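```bash
cat >> h.py <<'E'
U=np.array([.4945,-.8692]);V=np.array([.8692,.4945])
POST={k:(a*U+.4808*V) for k,a in dict(p17=.0946,p24=.1411,p32=.1971,p41=.2631).items()}
E
python3 - <<'E'
from h import *
print(POST)
st(); to(.4885,.1143,.075,119.65)
E
```

```text
{'p17': array([0.46469106, 0.15552928]), 'p24': array([0.48768531, 0.11511148]), 'p32': array([0.51537731, 0.06643628]), 'p41': array([0.54801431, 0.00906908])}
t 9.5 tcp [0.4911 0.1106 0.1609] psi 119.43 tilt 0.04 F [ 0.8 -0.6 -0.8] w 0.0318 q [ 0.29  0.47 -0.82  1.89  0.42  0.96 -0.21]
tool shift mm [ 4.5 -0.4 85.9] turn deg [-0.03  0.04 -0.22]
```

```bash
cat >> h.py <<'E'
def avg(n=5):
    S=[];Rv=[]
    for i in range(n):
        ctrl.get_image('wrist'); s=ctrl.state(); S.append(s['tcp_pos']); Rv.append(s['tool_rot'])
    R=Ro.from_rotvec(Rv).mean().as_rotvec(); S=np.array(S)
    print('mean',S.mean(0).round(4),'sd',S.std(0).round(4)); return dict(tcp_pos=S.mean(0),tool_rot=R)
E
python3 - <<'E'
from h import *
s=avg(6); to(.4885,.1143,.075,119.65,s)
E
```

```text
mean [0.4913 0.1105 0.1611] sd [0.     0.0002 0.    ]
tool shift mm [ 4.8 -0.6 86.1] turn deg [ 0.02  0.04 -0.27]
```

```bash
cat >> h.py <<'E'
def held(tag,u,v,r,dz):
    s=ctrl.state(); d=grab('wrist',tag); e,p=cap(d,u,v,r,s['tcp_pos'][2]+dz)
    M=Ro.from_rotvec(s['tool_rot']).as_matrix(); o=p-s['tcp_pos']
    print('cap px',np.round(e[0],1),np.round(e[1],1),'world',p.round(4),'off world mm',(o*1000).round(1),'off tool',(M.T@o*1000).round(1)); return p
E
python3 - <<'E'
from tr import *
p=held('w5',318,310,42,.0245); d=load('w5')
c,hsv=tray(d,(260,120,380,380))
P=plane(d,c.reshape(-1,2),.010)[:,:2]
print('along min',(P@U).min(),'across',(P@V).min(),(P@V).max())
E
```

```text
cap px [317.1 307.1] [71.7 75.8] world [0.4905 0.1115 0.1856] off world mm [-0.8  0.7 24.5] off tool [  1.   -0.4 -24.5]
along min 0.0712973985070151 across 0.44412450842465157 0.5171547849314617
```

Call:
{"method": "step_arm", "body": {
  "motion": [
    [1.5, -0.6, 15, 0, 0, 0, 20],
    [1.5, 0, 20, 0, 0, 0, 20],
    [1.5, 0, 20, 0, 0, 0, 20],
    [0, 0, 20, 0, 0, 0, 20],
    [0, 0, 11, 0, 0, 0, 20],
    [0, 0, 0, 0, 0, 0, 20],
    [0, 0, 0, 0, 0, 0, 20],
    [0, 0, 0, 0, 0, 0, 20]
  ]
}}

```text
clock: 10.65
tcp_pos: [0.489, 0.1155, 0.0757]
tool_rot: [1.582, 2.713, 0.002]
ft_force: [0.3, -0.0, -1.0]
width: 0.0319
```

Run:
```python
from tr import *
st();p=held('w6',318,310,42,.0245); d=load('w6')
c,hsv=tray(d,(240,80,400,380))
P=plane(d,c.reshape(-1,2),.010)[:,:2]
print('along min',(P@U).min(),'across',(P@V).min(),(P@V).max(),'sock along/across',p[:2]@U,p[:2]@V); to(p[0],p[1],.033,119.65)
```

```text
t 10.65 tcp [0.489  0.1155 0.0757] psi 119.5 tilt 0.09 F [ 0.3 -0.  -1. ] w 0.0319 q [ 0.21  0.57 -0.74  2.    0.55  0.77 -0.34]
cap px [316.6 306.9] [72.5 75.6] world [0.4878 0.1162 0.1002] off world mm [-1.1  0.6 24.5] off tool [  1.1  -0.6 -24.5]
along min 0.0715280328988703 across 0.4442455327760134 0.5171533655187502 sock along/across 0.14026042845369244 0.4814646652622108
tool shift mm [ 1.1 -0.7 42.7] turn deg [ 0.09  0.02 -0.15]
```

View pics/w6.png

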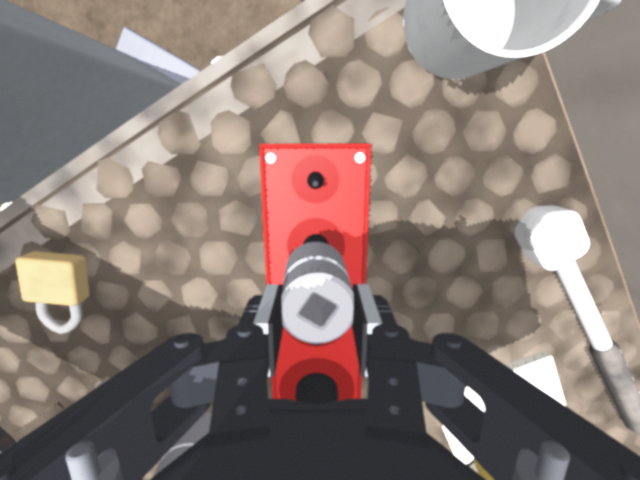

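The socket is within 1 mm of post_24's axis, at (317,307) in the wrist view, so I'll lower it.

Call:
{"method": "step_arm", "body": {
  "motion": [
    [-0.8, -0.4, 10, 0, 0, 0, 20],
    [0, 0, 10, 0, 0, 0, 20],
    [0, 0, 8, 0, 0, 0, 20],
    [0, 0, 6, 0, 0, 0, 20],
    [0, 0, 5, 0, 0, 0, 20],
    [0, 0, 2, 0, 0, 0, 20],
    [0, 0, 0, 0, 0, 0, 20],
    [0, 0, 0, 0, 0, 0, 20]
  ]
}}

```text
clock: 11.5
tcp_pos: [0.4881, 0.1144, 0.0342]
tool_rot: [1.582, 2.714, -0.001]
ft_force: [-1.8, -1.4, 5.9]
width: 0.0317
```

Run:
```python
from h import *
st();p=held('w7',318,310,42,.0245); print(p[:2]@U,p[:2]@V)
```

```text
t 11.5 tcp [0.4881 0.1144 0.0342] psi 119.53 tilt 0.04 F [-1.8 -1.4  5.9] w 0.0317 q [ 0.16  0.63 -0.68  2.04  0.62  0.69 -0.4 ]
cap px [316.4 306.4] [72.9 76.7] world [0.4868 0.1152 0.0587] off world mm [-1.3  0.8 24.5] off tool [  1.3  -0.7 -24.5]
0.1406056169287036 0.48011814043841833
```

Call:
{"method": "step_arm", "body": {
  "motion": [
    [0, 0, 1, 0, 0, 0, 20],
    [0, 0, 1, 0, 0, 0, 20],
    [0, 0, 0, 0, 0, 0, 20]
  ]
}}

```text
clock: 11.85
tcp_pos: [0.4882, 0.1143, 0.0339]
tool_rot: [1.581, 2.712, -0.001]
ft_force: [-7.6, -3.9, 29.4]
width: 0.0316
```

Run:
```python
from h import *
st()
```

```text
t 11.85 tcp [0.4882 0.1143 0.0339] psi 119.53 tilt 0.15 F [-7.6 -3.9 29.4] w 0.0316 q [ 0.16  0.63 -0.67  2.04  0.62  0.68 -0.41]
```

It's firmly on the floor at TCP z 0.034, with 29 N up. I'll release and rise.

Call:
{"method": "step_arm", "body": {
  "motion": [
    [0, 0, -1, 0, 0, 0, 45],
    [0, 0, 0, 0, 0, 0, 60],
    [0, 0, 0, 0, 0, 0, 65],
    [0, 0, 0, 0, 0, 0, 65],
    [0, 0, -10, 0, 0, 0, 65],
    [0, 0, -20, 0, 0, 0, 65],
    [0, 0, -30, 0, 0, 0, 65],
    [0, 0, -30, 0, 0, 0, 65],
    [0, 0, -30, 0, 0, 0, 65],
    [0, 0, -30, 0, 0, 0, 65],
    [0, 0, 0, 0, 0, 0, 65],
    [0, 0, 0, 0, 0, 0, 65]
  ]
}}

```text
clock: 13.05
tcp_pos: [0.4885, 0.1144, 0.1835]
tool_rot: [1.582, 2.713, 0.001]
ft_force: [-0.8, 0.9, 0.1]
width: 0.0648
```

Run:
```python
from h import *
s=avg(3);st();grab('wrist','w8');to(.4036,-.0825,.2,160,s);to(.4036,-.0825,.2,119.65,s)
```

```text
mean [0.4878 0.114  0.1822] sd [0.0002 0.     0.0003]
t 13.2 tcp [0.4876 0.114  0.1819] psi 119.51 tilt 0.11 F [-0.   0.2  0.2] w 0.0653 q [ 0.31  0.44 -0.85  1.87  0.39  1.01 -0.19]
tool shift mm [-129.6 -170.1  -17.6] turn deg [-6.00e-02 -4.00e-02 -4.05e+01]
tool shift mm [-129.6 -170.1  -17.6] turn deg [-0.07 -0.01 -0.15]
```

View pics/w8.png

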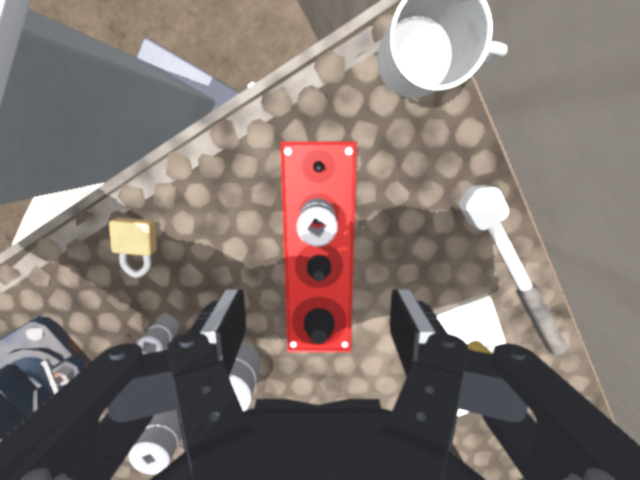

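Wrist view: socket_24 stands over its post at (317,225), and the other three posts are free at (318,167), (318,267) and (319,325). Socket_17 is next.

Call:
{"method": "step_arm", "body": {
  "motion": [
    [-21.6, -28.4, -3, 0, 0, 0, 60],
    [-21.6, -28.4, -3, 0, 0, 0, 60],
    [-21.6, -28.4, -3, 0, 0, 0, 60],
    [-21.6, -28.4, -3, 0, 0, 0, 60],
    [-21.6, -28.4, -3, 0, 0, 0, 60],
    [-21.6, -28.4, -3, 0, 0, 0, 60],
    [0, 0, 0, 0, 0, -8, 60],
    [0, 0, 0, 0, 0, -8, 60],
    [0, 0, 0, 0, 0, -8, 60],
    [0, 0, 0, 0, 0, -8, 60],
    [0, 0, 0, 0, 0, -8.4, 60],
    [0, 0, 0, 0, 0, 0, 60]
  ]
}}

```text
clock: 14.45
tcp_pos: [0.4035, -0.0823, 0.2001]
tool_rot: [-0.544, -3.093, -0.002]
ft_force: [0.9, 1.1, 0.2]
width: 0.0599
```

Run:
```python
from h import *
s=avg(3);st();d=grab('wrist','w9');to(.4036,-.0825,.025,160,s); print(proj(d,[(.4036,-.0825,.046),(.493,-.0866,.06)]))
```

```text
mean [ 0.4036 -0.0823  0.2004] sd [0.0001 0.     0.0001]
t 14.6 tcp [ 0.4037 -0.0823  0.2005] psi 159.69 tilt 0.05 F [ 1.8  0.  -0.2] w 0.0599 q [ 0.98  0.32 -1.09  2.03  0.34  0.98  0.93]
tool shift mm [ -0.3  -0.3 175.4] turn deg [ 0.03 -0.07 -0.3 ]
[[317.28387924 218.40418263]
 [345.03068796 306.36217964]]
```

View pics/w9.png

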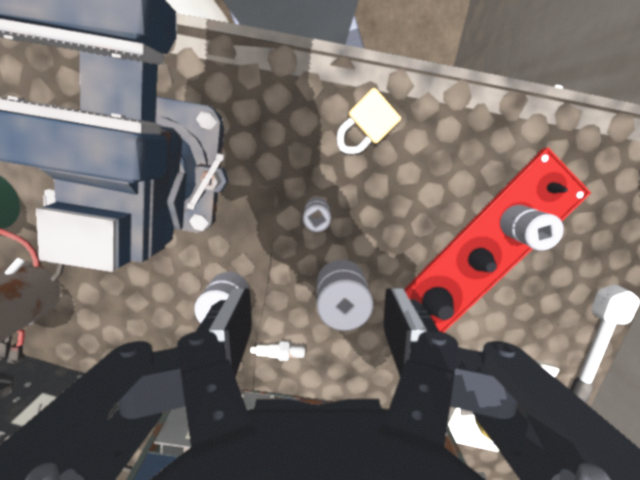

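Socket_17's cap is at (317,218), where predicted, so I'll descend.

Call:
{"method": "step_arm", "body": {
  "motion": [
    [0, 0, 30, 0, 0, 0, 60],
    [0, 0, 30, 0, 0, 0, 60],
    [0, 0, 30, 0, 0, 0, 60],
    [0, 0, 30, 0, 0, 0, 60],
    [0, 0, 25, 0, 0, 0, 60],
    [0, 0, 20, 0, 0, 0, 60],
    [0, 0, 10, 0, 0, 0, 60],
    [0, 0, 0, 0, 0, 0, 60],
    [0, 0, 0, 0, 0, 0, 60]
  ]
}}

```text
clock: 15.55
tcp_pos: [0.404, -0.0821, 0.026]
tool_rot: [-0.549, -3.093, 0.0]
ft_force: [-0.2, 0.5, 0.5]
width: 0.0597
```

Run:
```python
from h import *
st();p=held('w10',317,300,30,.02);to(.4036,-.0825,.025,160)
```

```text
t 15.55 tcp [ 0.404  -0.0821  0.026 ] psi 159.87 tilt 0.01 F [-0.2  0.5  0.5] w 0.0597 q [ 0.66  0.58 -0.77  2.27  0.77  0.58  0.52]
cap px [315.2 300. ] [55.6 58. ] world [ 0.4013 -0.0825  0.046 ] off world mm [-2.7 -0.4 20. ] off tool [  2.4  -1.3 -20. ]
tool shift mm [ 0.6 -0.5  1.3] turn deg [-0.    0.04 -0.14]
```

View pics/w10.png

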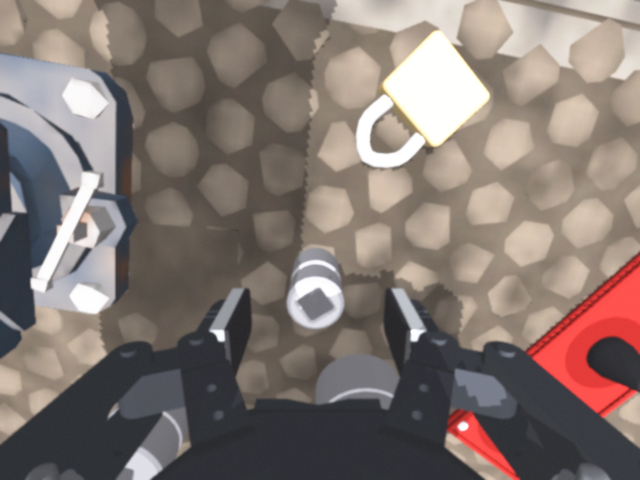

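The socket sits at (315,300), 2 mm forward of the TCP. I'll shift, close and lift.

Call:
{"method": "step_arm", "body": {
  "motion": [
    [2, -1, 1, 0, 0, 0, 40],
    [0, 0, 0, 0, 0, 0, 20],
    [0, 0, 0, 0, 0, 0, 10],
    [0, 0, 0, 0, 0, 0, 10],
    [0, 0, 0, 0, 0, 0, 10],
    [0, 0, 0, 0, 0, 0, 10],
    [0, 0, -10, 0, 0, 0, 10],
    [0, 0, -25, 0, 0, 0, 10],
    [0, 0, -30, 0, 0, 0, 10],
    [0, 0, -30, 0, 0, 0, 10],
    [0, 0, -30, 0, 0, 0, 10],
    [0, 0, -30, 0, 0, 0, 10]
  ]
}}

```text
clock: 16.8
tcp_pos: [0.4011, -0.0825, 0.181]
tool_rot: [-0.548, -3.093, 0.0]
ft_force: [-0.0, -1.2, -1.2]
width: 0.0225
```

Call:
{"method": "step_arm", "body": {
  "motion": [
    [0, 0, -10, 0, 0, 8, 10],
    [0, 0, 0, 0, 0, 8, 10],
    [0, 0, 0, 0, 0, 8, 10],
    [0, 0, 0, 0, 0, 8, 10],
    [0, 0, 0, 0, 0, 8.1, 10],
    [0, 0, 0, 0, 0, 0, 10]
  ]
}}

```text
clock: 17.4
tcp_pos: [0.4013, -0.0826, 0.19]
tool_rot: [1.578, 2.716, -0.001]
ft_force: [0.1, -0.6, -1.8]
width: 0.022
```

Run:
```python
from h import *
s=avg(3);st();p=held('w11',317,308,32,.021);to(.4647,.1555,.15,119.65,s)
```

```text
mean [ 0.4015 -0.0825  0.1899] sd [0. 0. 0.]
t 17.55 tcp [ 0.4015 -0.0825  0.1898] psi 120.03 tilt 0.01 F [ 0.  -0.7 -1.4] w 0.0221 q [ 0.84  0.28 -0.89  2.06  0.27  0.92  0.33]Traceback (most recent call last):
  File "<stdin>", line 2, in <module>
  File "h.py", line 46, in held
    s=ctrl.state(); d=grab('wrist',tag); e,p=cap(d,u,v,r,s['tcp_pos'][2]+dz)
                                             ~~~^^^^^^^^^^^^^^^^^^^^^^^^^^^^
  File "h.py", line 35, in cap
    c=max(cv2.findContours(m,cv2.RETR_EXTERNAL,cv2.CHAIN_APPROX_NONE)[0],key=cv2.contourArea)
ValueError: max() iterable argument is empty
```

View pics/w11.png

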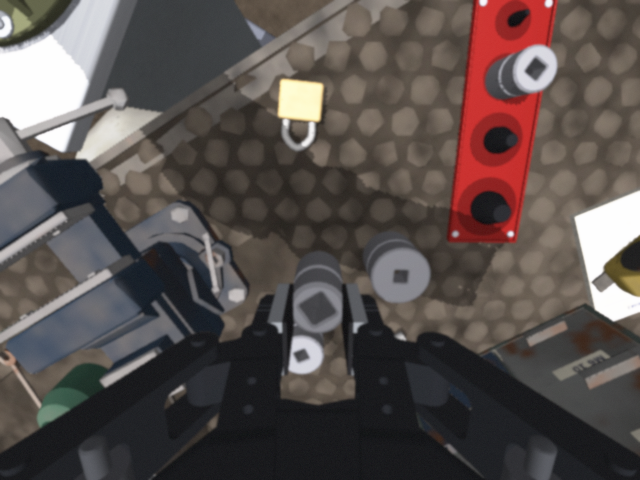

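Socket_17 is held in shadow at (317,307). I'll move on to post_17.

Run:
```python
from h import *
to(.4647,.1555,.15,119.65)
```

```text
tool shift mm [174.6 173.7  39.8] turn deg [-0.01 -0.01  0.34]
```

Call:
{"method": "step_arm", "body": {
  "motion": [
    [21.8, 21.7, 0, 0, 0, 0.3, 10],
    [21.8, 21.7, 0, 0, 0, 0, 10],
    [21.8, 21.7, 0, 0, 0, 0, 10],
    [21.8, 21.7, 0, 0, 0, 0, 10],
    [21.8, 21.7, 0, 0, 0, 0, 10],
    [21.8, 21.7, 0, 0, 0, 0, 10],
    [21.8, 21.7, 10, 0, 0, 0, 10],
    [21.8, 21.7, 10, 0, 0, 0, 10],
    [0, 0, 20, 0, 0, 0, 10],
    [0, 0, 0, 0, 0, 0, 10],
    [0, 0, 0, 0, 0, 0, 10],
    [0, 0, 0, 0, 0, 0, 10]
  ]
}}

```text
clock: 18.8
tcp_pos: [0.467, 0.1541, 0.1505]
tool_rot: [1.583, 2.713, 0.0]
ft_force: [-0.2, 0.4, -0.8]
width: 0.0218
```

Run:
```python
from tr import *
s=avg(2);st()
d=grab('wrist','w12'); hsv=cv2.cvtColor(d['image'],cv2.COLOR_RGB2HSV); print(hsv[295:325:6,300:340:8])
p=POST['p17'];to(p[0],p[1],.075,119.65,s)
c,hsv=tray(d,(240,60,400,400))
P=plane(d,c.reshape(-1,2),.010)[:,:2]
print('along min max',(P@U).min(),(P@U).max(),'across',(P@V).min(),(P@V).max())
```

```text
mean [0.4671 0.1541 0.1506] sd [0. 0. 0.]
t 18.9 tcp [0.4671 0.1541 0.1506] psi 119.45 tilt 0.07 F [-1.   0.4 -1.2] w 0.0219 q [ 0.2   0.46 -0.83  1.93  0.43  0.93 -0.32]
[[[116   9 220]
  [123  12 220]
  [125  12 125]
  [120  11 145]
  [120   9 222]]

 [[123  12 209]
  [120   9 115]
  [114  11 117]
  [126  11 114]
  [126  12 214]]

 [[124  13 139]
  [130  14 113]
  [120  11 114]
  [114  12 109]
  [120  10 129]]

 [[117  11 202]
  [120  11 112]
  [120  11 112]
  [120  12 109]
  [120  11 117]]

 [[117  10 221]
  [120  11 157]
  [120   9 112]
  [125  10 150]
  [123  11 208]]]
tool shift mm [ 2.5 -1.5 75.6] turn deg [ 0.06  0.03 -0.2 ]
along min max 0.07089910661238831 0.15894985046746568 across 0.44410932511337725 0.5169815374641799
```

View pics/w12.png

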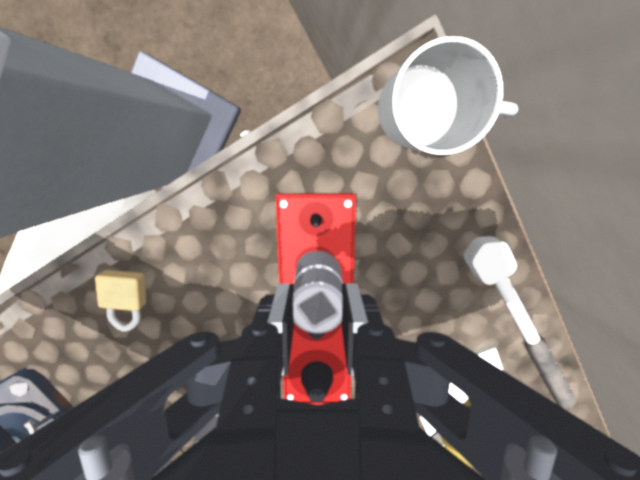

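Wrist view: the held socket is at about (318,307), with post_17 at (316,220) ahead of it.

Run:
```python
from tr import *
p=held('w13',318,307,30,.021); q=POST['p17']; M=Ro.from_rotvec(ctrl.state()['tool_rot']).as_matrix()
print('need tool', M.T@np.r_[q-p[:2],0]*1000)
```

```text
cap px [317.4 306.6] [52.7 53.5] world [0.4672 0.1536 0.1715] off world mm [ 0.1 -0.7 21. ] off tool [ -0.6  -0.2 -21. ]
need tool [ 2.94654789 -1.2055847  -0.00296686]
```

Call:
{"method": "step_arm", "body": {
  "motion": [
    [1.5, -1.2, 20, 0, 0, 0, 10],
    [1.5, 0, 20, 0, 0, 0, 10],
    [0, 0, 20, 0, 0, 0, 10],
    [0, 0, 15, 0, 0, 0, 10],
    [0, 0, 0, 0, 0, 0, 10],
    [0, 0, 0, 0, 0, 0, 10],
    [0, 0, 0, 0, 0, 0, 10]
  ]
}}

```text
clock: 19.7
tcp_pos: [0.4648, 0.157, 0.0758]
tool_rot: [1.582, 2.713, 0.002]
ft_force: [0.5, -0.5, -0.8]
width: 0.0222
```

Run:
```python
from tr import *
st();p=held('w14',318,307,30,.021); q=POST['p17']; M=Ro.from_rotvec(ctrl.state()['tool_rot']).as_matrix()
print('need tool', M.T@np.r_[q-p[:2],0]*1000)
```

```text
t 19.7 tcp [0.4648 0.157  0.0758] psi 119.5 tilt 0.09 F [ 0.5 -0.5 -0.8] w 0.0222 q [ 0.12  0.56 -0.75  2.03  0.55  0.76 -0.44]
cap px [317.1 309.4] [49.7 57.1] world [0.4654 0.1551 0.0968] off world mm [ 0.6 -2.  21. ] off tool [ -2.   -0.4 -21. ]
need tool [ 0.74362929 -0.38139838 -0.00090286]
```

View pics/w14.png

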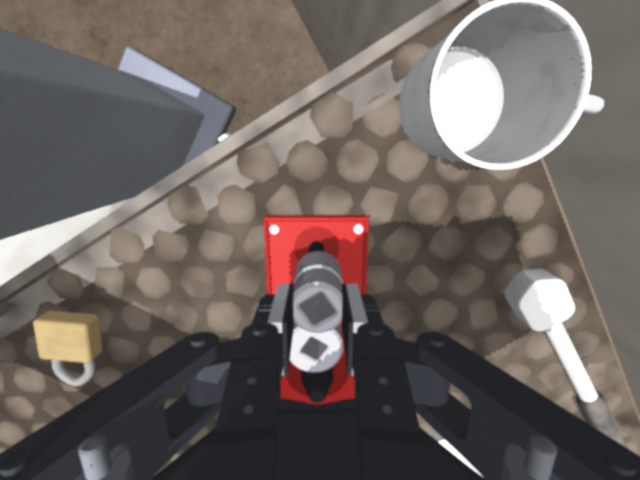

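The ellipse fit picked up socket_24's bright cap behind. By the TCP, the correction needed is (-0.7,-0.6) mm. I'll lower it.

Call:
{"method": "step_arm", "body": {
  "motion": [
    [-0.7, -0.6, 10, 0, 0, 0, 10],
    [0, 0, 10, 0, 0, 0, 10],
    [0, 0, 8, 0, 0, 0, 10],
    [0, 0, 6, 0, 0, 0, 10],
    [0, 0, 5, 0, 0, 0, 10],
    [0, 0, 3, 0, 0, 0, 10],
    [0, 0, 0, 0, 0, 0, 10],
    [0, 0, 0, 0, 0, 0, 10]
  ]
}}

```text
clock: 20.55
tcp_pos: [0.464, 0.156, 0.0328]
tool_rot: [1.582, 2.714, 0.0]
ft_force: [0.1, 0.0, -1.6]
width: 0.0223
```

Run:
```python
from tr import *
st();p=held('w15',318,307,30,.021)
```

```text
t 20.55 tcp [0.464  0.156  0.0328] psi 119.52 tilt 0.01 F [ 0.1  0.  -1.6] w 0.0223 q [ 0.08  0.62 -0.68  2.07  0.63  0.67 -0.51]
cap px [317.4 307.1] [49.3 50. ] world [0.4642 0.1551 0.0538] off world mm [ 0.2 -0.9 21. ] off tool [ -0.9  -0.3 -21. ]
```

View pics/w15.png

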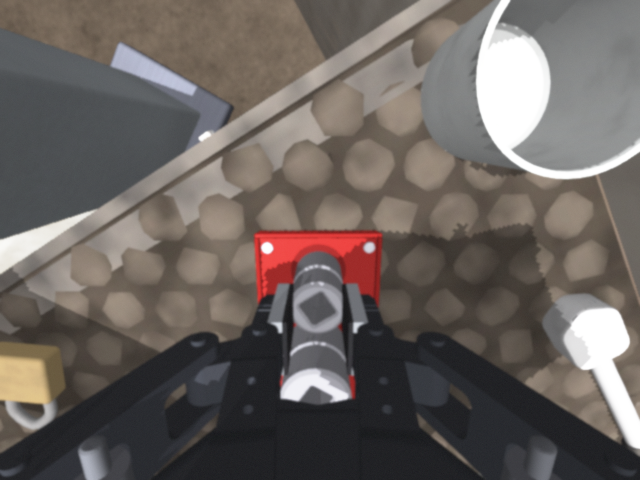

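Socket_17 is down over its post region with no resistance yet. I'll lower it to contact.

Call:
{"method": "step_arm", "body": {
  "motion": [
    [0, 0, 1, 0, 0, 0, 10],
    [0, 0, 0, 0, 0, 0, 10]
  ]
}}

```text
clock: 20.8
tcp_pos: [0.4644, 0.1561, 0.0324]
tool_rot: [1.582, 2.713, 0.001]
ft_force: [-0.9, 0.3, 6.7]
width: 0.022
```

Call:
{"method": "step_arm", "body": {
  "motion": [
    [0, 0, 1, 0, 0, 0, 10],
    [0, 0, 0, 0, 0, 0, 10]
  ]
}}

```text
clock: 21.0
tcp_pos: [0.4646, 0.1562, 0.0323]
tool_rot: [1.581, 2.712, 0.002]
ft_force: [-3.1, -2.2, 18.8]
width: 0.0222
```

Call:
{"method": "step_arm", "body": {
  "motion": [
    [0, 0, -1, 0, 0, 0, 35],
    [0, 0, 0, 0, 0, 0, 55],
    [0, 0, 0, 0, 0, 0, 60],
    [0, 0, 0, 0, 0, 0, 60],
    [0, 0, -10, 0, 0, 0, 60],
    [0, 0, -25, 0, 0, 0, 60],
    [0, 0, -30, 0, 0, 0, 60],
    [0, 0, -30, 0, 0, 0, 60],
    [0, 0, -30, 0, 0, 0, 60],
    [0, 0, -30, 0, 0, 0, 60],
    [0, 0, 0, 0, 0, 0, 60],
    [0, 0, 0, 0, 0, 0, 60]
  ]
}}

```text
clock: 22.2
tcp_pos: [0.4641, 0.1558, 0.1875]
tool_rot: [1.582, 2.713, 0.001]
ft_force: [-0.7, -0.4, -0.5]
width: 0.0598
```

Run:
```python
from tr import *
s=avg(2);st(); grab('wrist','w16');to(.4565,-.21,.25,119.65,s)
```

```text
mean [0.4635 0.1554 0.1864] sd [0.0001 0.     0.0002]
t 22.3 tcp [0.4634 0.1554 0.1862] psi 119.51 tilt 0.08 F [ 0.2  0.1 -0.2] w 0.0599 q [ 0.23  0.42 -0.87  1.89  0.38  1.01 -0.28]
tool shift mm [-314.6 -186.1  -63.4] turn deg [-0.05  0.01 -0.15]
```

View pics/w16.png

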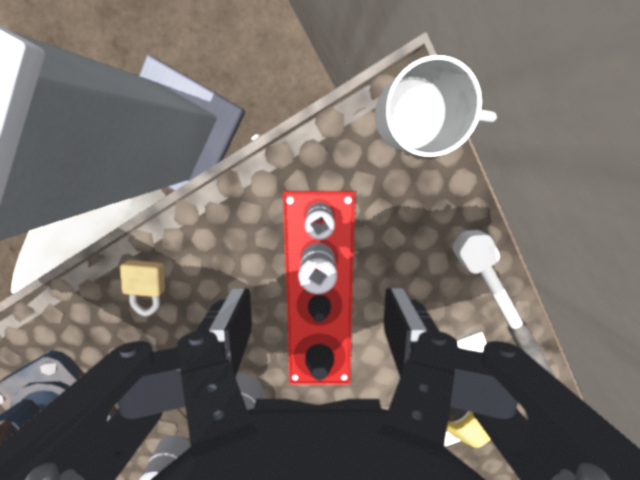

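Both small sockets stand on their posts, at (319,222) and (317,272). Socket_32 is next. I'll pick it at psi -20 so the camera stays on the side away from the vice.

Call:
{"method": "step_arm", "body": {
  "motion": [
    [-26.2, -15.5, -16, 0, 0, 0, 75],
    [-26.2, -15.5, -16, 0, 0, 0, 75],
    [-26.2, -15.5, -16, 0, 0, 0, 75],
    [-26.2, -15.5, -16, 0, 0, 0, 75],
    [-26.2, -15.5, 0, 0, 0, 0, 75],
    [-26.2, -15.5, 0, 0, 0, 0, 75],
    [-26.2, -15.5, 0, 0, 0, 0, 75],
    [-26.2, -15.5, 0, 0, 0, 0, 75],
    [-26.2, -15.5, 0, 0, 0, 0, 75],
    [-26.2, -15.5, 0, 0, 0, 0, 75],
    [-26.2, -15.5, 0, 0, 0, 0, 75],
    [-26.2, -15.5, 0, 0, 0, 0, 75]
  ]
}}

```text
clock: 23.55
tcp_pos: [0.4563, -0.2105, 0.2498]
tool_rot: [-1.581, -2.712, -0.0]
ft_force: [1.0, -0.9, -0.3]
width: 0.0746
```

Call:
{"method": "step_arm", "body": {
  "motion": [
    [0, 0, 0, 0, 0, 8, 75],
    [0, 0, 0, 0, 0, 8, 75],
    [0, 0, 0, 0, 0, 8, 75],
    [0, 0, 0, 0, 0, 8, 75],
    [0, 0, 0, 0, 0, 8, 75],
    [0, 0, 0, 0, 0, 8, 75],
    [0, 0, 0, 0, 0, 8, 75],
    [0, 0, 0, 0, 0, 8, 75],
    [0, 0, 0, 0, 0, 8, 75],
    [0, 0, 0, 0, 0, 8, 75],
    [0, 0, 0, 0, 0, 8, 75],
    [0, 0, 0, 0, 0, 8, 75]
  ]
}}

```text
clock: 24.75
tcp_pos: [0.4565, -0.2091, 0.2496]
tool_rot: [-3.076, -0.631, 0.003]
ft_force: [0.0, 0.1, -1.1]
width: 0.075
```

Call:
{"method": "step_arm", "body": {
  "motion": [
    [0, 0, 0, 0, 0, 8, 75],
    [0, 0, 0, 0, 0, 8, 75],
    [0, 0, 0, 0, 0, 8, 75],
    [0, 0, 0, 0, 0, 8, 75],
    [0, 0, 0, 0, 0, 8, 75],
    [0, 0, 0, 0, 0, 3.6, 75],
    [0, 0, 0, 0, 0, 0, 75],
    [0, 0, 0, 0, 0, 0, 75]
  ]
}}

```text
clock: 25.55
tcp_pos: [0.4567, -0.2091, 0.25]
tool_rot: [-3.094, 0.544, 0.002]
ft_force: [1.3, -0.4, 0.0]
width: 0.0747
```

Run:
```python
from tr import *
s=avg(2);st(); d=grab('wrist','w17');to(.4565,-.21,.026,-20,s); print(proj(d,[(.4565,-.21,.055)]))
```

```text
mean [ 0.4568 -0.2092  0.2503] sd [0.     0.     0.0001]
t 25.65 tcp [ 0.4568 -0.2093  0.2504] psi -19.99 tilt 0.05 F [-0.9  0.6 -0.2] w 0.0747 q [ 0.6   0.29 -0.29  1.76  0.09  1.11 -1.64]
tool shift mm [2.000e-01 9.000e-01 2.243e+02] turn deg [-0.01  0.06  0.02]
[[317.86284604 209.5183867 ]]
```

View pics/w17.png

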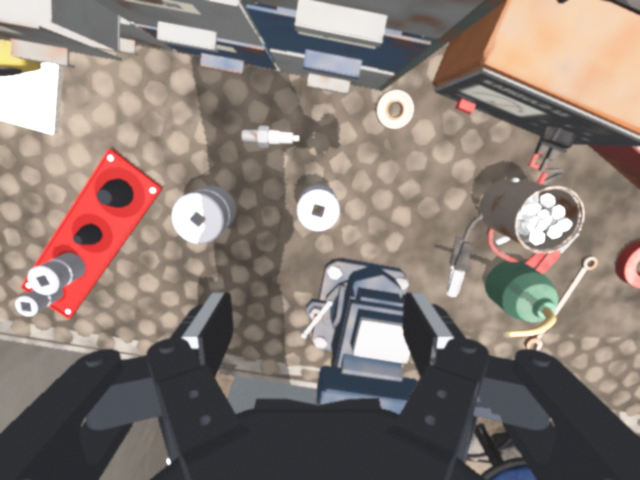

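Socket_32's cap is at (319,211), matching the prediction. I'll descend.

Call:
{"method": "step_arm", "body": {
  "motion": [
    [0, 0, 30, 0, 0, 0, 75],
    [0, 0, 30, 0, 0, 0, 75],
    [0, 0, 30, 0, 0, 0, 75],
    [0, 0, 30, 0, 0, 0, 75],
    [0, 0, 30, 0, 0, 0, 75],
    [0, 0, 30, 0, 0, 0, 75],
    [0, 0, 25, 0, 0, 0, 75],
    [0, 0, 12, 0, 0, 0, 75],
    [0, 0, 7, 0, 0, 0, 75],
    [0, 0, 0, 0, 0, 0, 75],
    [0, 0, 0, 0, 0, 0, 75]
  ]
}}

```text
clock: 26.8
tcp_pos: [0.4576, -0.2096, 0.0276]
tool_rot: [3.093, -0.548, 0.002]
ft_force: [-0.3, 0.8, -0.5]
width: 0.075
```

Run:
```python
from tr import *
st();p=held('w18',317,310,55,.029)
```

```text
t 26.8 tcp [ 0.4576 -0.2096  0.0276] psi -20.09 tilt 0.08 F [-0.3  0.8 -0.5] w 0.075 q [ 0.53  0.57 -0.22  2.05  0.22  0.55 -1.77]
cap px [319.1 314.8] [ 98.9 106.4] world [ 0.457  -0.2105  0.0566] off world mm [-0.6 -0.9 29. ] off tool [ -0.2   1.1 -29. ]
```

View pics/w18.png

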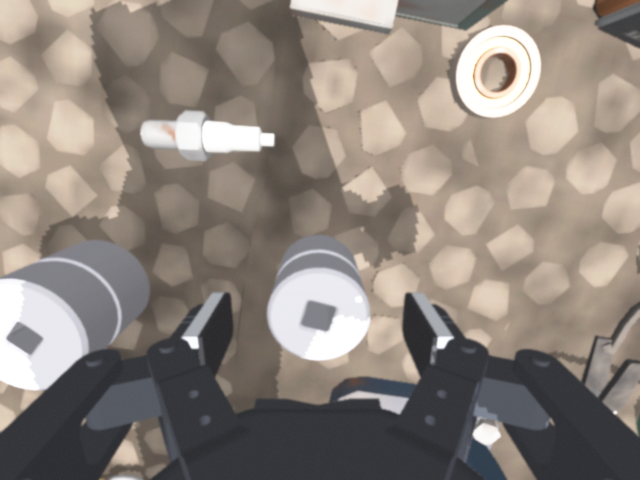

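Socket_32 is centred at (319,315). I'll grip and lift.

Call:
{"method": "step_arm", "body": {
  "motion": [
    [0, 1, 2, 0, 0, 0, 50],
    [0, 0, 0, 0, 0, 0, 30],
    [0, 0, 0, 0, 0, 0, 30],
    [0, 0, 0, 0, 0, 0, 30],
    [0, 0, 0, 0, 0, 0, 30],
    [0, 0, 0, 0, 0, 0, 30],
    [0, 0, -10, 0, 0, 0, 30],
    [0, 0, -25, 0, 0, 0, 30],
    [0, 0, -30, 0, 0, 0, 30],
    [0, 0, -30, 0, 0, 0, 30],
    [0, 0, -30, 0, 0, 0, 30],
    [0, 0, -30, 0, 0, 0, 30]
  ]
}}

```text
clock: 28.05
tcp_pos: [0.456, -0.21, 0.1814]
tool_rot: [-3.093, 0.548, 0.001]
ft_force: [1.4, -0.1, -3.1]
width: 0.0426
```

Call:
{"method": "step_arm", "body": {
  "motion": [
    [0, 0, -30, 0, 0, 0, 30],
    [0, 0, -20, 0, 0, -8, 30],
    [0, 0, 0, 0, 0, -8, 30],
    [0, 0, 0, 0, 0, -8, 30],
    [0, 0, 0, 0, 0, -8, 30],
    [0, 0, 0, 0, 0, -8, 30],
    [0, 0, 0, 0, 0, -8, 30],
    [0, 0, 0, 0, 0, -8, 30],
    [0, 0, 0, 0, 0, -8, 30],
    [0, 0, 0, 0, 0, -8, 30],
    [0, 0, 0, 0, 0, -8, 30],
    [0, 0, 0, 0, 0, -8, 30]
  ]
}}

```text
clock: 29.25
tcp_pos: [0.4559, -0.2102, 0.2301]
tool_rot: [-2.6, -1.762, 0.001]
ft_force: [-0.3, -0.7, -3.1]
width: 0.0426
```

Call:
{"method": "step_arm", "body": {
  "motion": [
    [0, 0, 0, 0, 0, -8, 30],
    [0, 0, 0, 0, 0, -8, 30],
    [0, 0, 0, 0, 0, -8, 30],
    [0, 0, 0, 0, 0, -8, 30],
    [0, 0, 0, 0, 0, -8, 30],
    [0, 0, 0, 0, 0, -8, 30],
    [0, 0, 0, 0, 0, -3.6, 30],
    [0, 0, 0, 0, 0, 0, 30],
    [0, 0, 0, 0, 0, 0, 30]
  ]
}}

```text
clock: 30.15
tcp_pos: [0.4562, -0.2104, 0.2299]
tool_rot: [-1.585, -2.712, 0.001]
ft_force: [-0.4, 0.4, -2.5]
width: 0.0426
```

Run:
```python
from tr import *
st();p=held('w19',317,310,52,.029); q=POST['p32']; to(q[0],q[1],.17,119.65)
```

```text
t 30.15 tcp [ 0.4562 -0.2104  0.2299] psi 119.37 tilt 0.03 F [-0.4  0.4 -2.5] w 0.0426 q [ 1.    0.39 -0.88  1.79  0.33  1.12  0.52]
cap px [317.3 314.5] [ 92.8 101.4] world [ 0.456  -0.2107  0.2589] off world mm [-0.2 -0.3 29. ] off tool [ -0.2  -0.3 -29. ]
tool shift mm [212.1 187.3  59.8] turn deg [-0.03 -0.   -0.26]
```

View pics/w19.png

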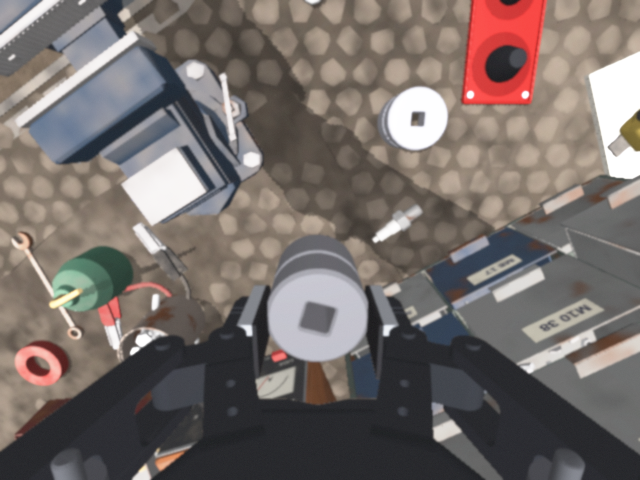

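Socket_32 is held at (317,314), centred. I'll carry it to post_32.

Call:
{"method": "step_arm", "body": {
  "motion": [
    [21.2, 18.7, 0, 0, 0, -0.2, 30],
    [21.2, 18.7, 0, 0, 0, 0, 30],
    [21.2, 18.7, 0, 0, 0, 0, 30],
    [21.2, 18.7, 0, 0, 0, 0, 30],
    [21.2, 18.7, 0, 0, 0, 0, 30],
    [21.2, 18.7, 0, 0, 0, 0, 30],
    [21.2, 18.7, 10, 0, 0, 0, 30],
    [21.2, 18.7, 15, 0, 0, 0, 30],
    [21.2, 18.7, 15, 0, 0, 0, 30],
    [21.2, 18.7, 20, 0, 0, 0, 30],
    [0, 0, 20, 0, 0, 0, 30],
    [0, 0, 0, 0, 0, 0, 30]
  ]
}}

```text
clock: 31.4
tcp_pos: [0.5124, 0.0668, 0.1478]
tool_rot: [-1.575, -2.715, 0.005]
ft_force: [-0.8, -1.0, -3.7]
width: 0.0424
```

Call:
{"method": "step_arm", "body": {
  "motion": [
    [0, 0, 0, 0, 0, 0, 30],
    [0, 0, 0, 0, 0, 0, 30],
    [0, 0, 0, 0, 0, 0, 30]
  ]
}}

```text
clock: 31.7
tcp_pos: [0.5147, 0.0659, 0.1508]
tool_rot: [1.579, 2.714, 0.001]
ft_force: [0.2, 0.3, -2.8]
width: 0.0423
```

```bash
cat > chk.py <<'E'
from tr import *
import sys
tag,pk,r,dz=sys.argv[1],sys.argv[2],int(sys.argv[3]),float(sys.argv[4])
st();p=held(tag,317,312,r,dz); q=POST[pk]; M=Ro.from_rotvec(ctrl.state()['tool_rot']).as_matrix()
print('need tool', (M.T@np.r_[q-p[:2],0]*1000).round(1)); d=load(tag)
c,hsv=tray(d,(230,20,410,420))
P=plane(d,c.reshape(-1,2),.010)[:,:2]
print('along min max',(P@U).min(),(P@U).max(),'across',(P@V).min(),(P@V).max())
E
python3 chk.py w20 p32 52 .029
```

```text
t 31.7 tcp [0.5147 0.0659 0.1508] psi 119.62 tilt 0.09 F [ 0.2  0.3 -2.8] w 0.0423 q [ 0.38  0.51 -0.83  1.87  0.45  0.96 -0.14]
cap px [316.7 314.9] [ 96.2 100.6] world [0.5143 0.0653 0.1798] off world mm [-0.4 -0.6 29. ] off tool [ -0.3  -0.6 -29. ]
need tool [0.4 1.5 0. ]
along min max 0.07159610225333526 0.23975484404093655 across 0.4440645240404043 0.5173577812471122
```

View pics/w20.png

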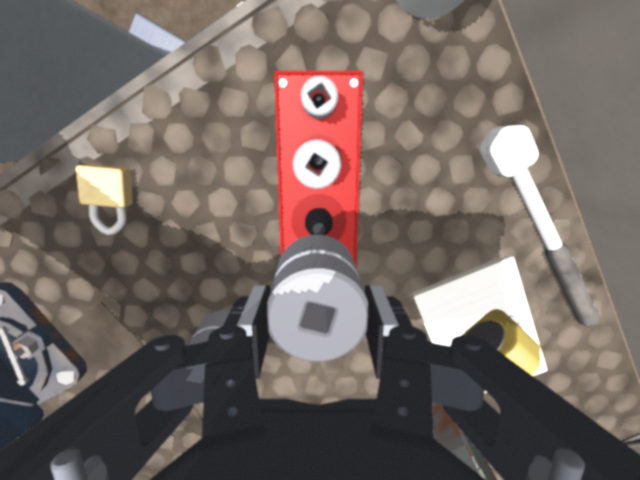

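Post tips show through the drive holes of sockets 17 and 24, at (319,97) and (317,163), so both are seated. Socket_32 is nearly aligned with post_32.

Call:
{"method": "step_arm", "body": {
  "motion": [
    [0.4, 1.5, 20, 0, 0, 0, 30],
    [0, 0, 20, 0, 0, 0, 30],
    [0, 0, 20, 0, 0, 0, 30],
    [0, 0, 11, 0, 0, 0, 30],
    [0, 0, 0, 0, 0, 0, 30],
    [0, 0, 0, 0, 0, 0, 30],
    [0, 0, 0, 0, 0, 0, 30]
  ]
}}

```text
clock: 32.45
tcp_pos: [0.5159, 0.0678, 0.0798]
tool_rot: [1.577, 2.715, 0.002]
ft_force: [-0.8, 0.3, -2.9]
width: 0.0427
```

```bash
python3 chk.py w21 p32 52 .029
```

```text
t 32.45 tcp [0.5159 0.0678 0.0798] psi 119.7 tilt 0.1 F [-0.8  0.3 -2.9] w 0.0427 q [ 0.32  0.59 -0.76  1.95  0.56  0.82 -0.23]
cap px [316.4 313.9] [92.  97.9] world [0.5152 0.0676 0.1088] off world mm [-0.8 -0.2 29. ] off tool [  0.2  -0.7 -29. ]
need tool [-1.1 -0.4  0. ]
along min max 0.07142468787036389 0.23033782868225666 across 0.4442113040753066 0.5172442501354675
```

Call:
{"method": "step_arm", "body": {
  "motion": [
    [-0.8, -0.4, 12, 0, 0, 0, 30],
    [0, 0, 12, 0, 0, 0, 30],
    [0, 0, 10, 0, 0, 0, 30],
    [0, 0, 6, 0, 0, 0, 30],
    [0, 0, 4, 0, 0, 0, 30],
    [0, 0, 2, 0, 0, 0, 30],
    [0, 0, 0, 0, 0, 0, 30],
    [0, 0, 0, 0, 0, 0, 30]
  ]
}}

```text
clock: 33.3
tcp_pos: [0.5155, 0.0668, 0.033]
tool_rot: [1.577, 2.716, 0.001]
ft_force: [-1.1, -0.5, -2.8]
width: 0.0424
```

Call:
{"method": "step_arm", "body": {
  "motion": [
    [0, 0, 1, 0, 0, 0, 30],
    [0, 0, 0, 0, 0, 0, 30]
  ]
}}

```text
clock: 33.5
tcp_pos: [0.5156, 0.0667, 0.0327]
tool_rot: [1.577, 2.716, 0.0]
ft_force: [-1.8, -1.1, 6.6]
width: 0.0428
```

Call:
{"method": "step_arm", "body": {
  "motion": [
    [0, 0, 1, 0, 0, 0, 30],
    [0, 0, 0, 0, 0, 0, 30],
    [0, 0, -1, 0, 0, 0, 55],
    [0, 0, 0, 0, 0, 0, 70],
    [0, 0, 0, 0, 0, 0, 75],
    [0, 0, 0, 0, 0, 0, 75],
    [0, 0, -10, 0, 0, 0, 75],
    [0, 0, -25, 0, 0, 0, 75],
    [0, 0, -30, 0, 0, 0, 75],
    [0, 0, -30, 0, 0, 0, 75],
    [0, 0, -30, 0, 0, 0, 75],
    [0, 0, -30, 0, 0, 0, 75]
  ]
}}

```text
clock: 34.7
tcp_pos: [0.5149, 0.0669, 0.1887]
tool_rot: [-1.577, -2.717, -0.001]
ft_force: [1.1, 0.1, -0.5]
width: 0.0752
```

Call:
{"method": "step_arm", "body": {
  "motion": [
    [0, 0, -20, 0, 0, 0, 83],
    [0, 0, 0, 0, 0, 0, 83],
    [0, 0, 0, 0, 0, 0, 83]
  ]
}}

```text
clock: 35.0
tcp_pos: [0.5151, 0.0666, 0.2072]
tool_rot: [1.577, 2.716, 0.0]
ft_force: [-0.5, 0.5, -0.6]
width: 0.0832
```

Run:
```python
from tr import *
st(); grab('wrist','w22');to(.4927,-.0866,.2,119.65)
```

```text
t 35.0 tcp [0.5151 0.0666 0.2072] psi 119.7 tilt 0.04 F [-0.5  0.5 -0.6] w 0.0832 q [ 0.42  0.45 -0.87  1.78  0.38  1.09 -0.07]
tool shift mm [-122.   -95.     6.5] turn deg [-0.04 -0.    0.06]
```

View pics/w22.png

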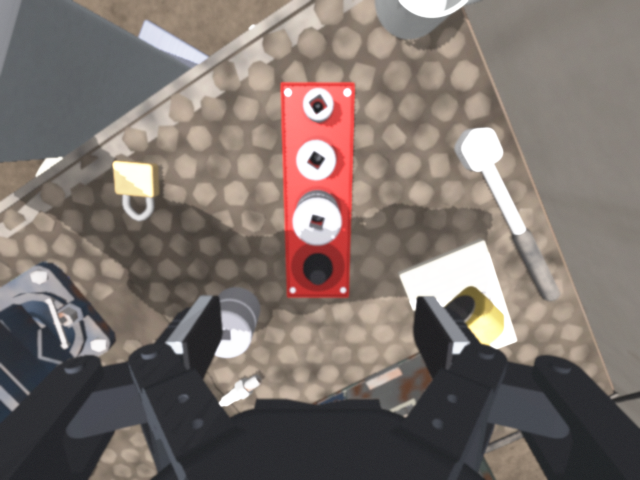

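Three sockets are seated, at (318,103), (316,160) and (317,221). I'll go for socket_41 with a 40-degree turn.

Call:
{"method": "step_arm", "body": {
  "motion": [
    [-24.4, -19, 0, 0, 0, 0, 84],
    [-24.4, -19, 0, 0, 0, 0, 84],
    [-24.4, -19, 0, 0, 0, 0, 84],
    [-24.4, -19, 0, 0, 0, 0, 84],
    [-24.4, -19, 0, 0, 0, 0, 84],
    [0, 0, 0, 0, 0, -8, 84],
    [0, 0, 0, 0, 0, -8, 84],
    [0, 0, 0, 0, 0, -8, 84],
    [0, 0, 0, 0, 0, -8, 84],
    [0, 0, 0, 0, 0, -8.3, 84],
    [0, 0, 0, 0, 0, 0, 84],
    [0, 0, 0, 0, 0, 0, 84]
  ]
}}

```text
clock: 36.25
tcp_pos: [0.4927, -0.0864, 0.206]
tool_rot: [-0.551, -3.091, -0.001]
ft_force: [0.1, -0.5, 0.4]
width: 0.0841
```

Run:
```python
from tr import *
st(); d=grab('wrist','w23');to(.4927,-.0866,.026,160);e,p=cap(d,316,222,40,.06);print(e,p)
```

```text
t 36.25 tcp [ 0.4927 -0.0864  0.206 ] psi 159.78 tilt 0.1 F [ 0.1 -0.5  0.4] w 0.0841 q [ 0.84  0.48 -1.08  1.83  0.47  1.12  0.82]
tool shift mm [ -0.2  -0.3 180.2] turn deg [ 0.01 -0.07 -0.21]
((317.4949951171875, 218.4936065673828), (57.576412200927734, 58.946598052978516), 67.60802459716797) [ 0.49083517 -0.08570097  0.06      ]
```

View pics/w23.png

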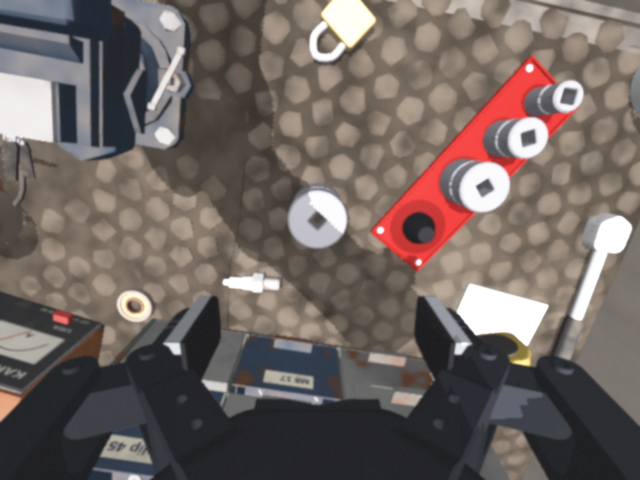

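Run:
```python
from h import *
C=cloud(load('top0')).reshape(-1,3); dd=load('top0')['depth'].ravel()>0
C=C[dd]; m=(C[:,2]>.03)&(C[:,2]<.4)&(C[:,0]>.4)&(C[:,0]<.8)&(C[:,1]>-.25)&(C[:,1]<.15); C=C[m]
for y in np.arange(-.25,.1,.03):
    k=C[(abs(C[:,1]-y)<.015)&(C[:,0]>.53)&(C[:,2]>.06)]
    if len(k): i=k[:,0].argmin(); print(round(y,2),k[i].round(3), k[k[:,2]>.25][:,0].min() if (k[:,2]>.25).any() else None)
```

```text
-0.25 [ 0.574 -0.248  0.12 ] 0.5871594453278437
-0.22 [ 0.596 -0.235  0.159] 0.5974928707993914
-0.19 [ 0.614 -0.181  0.215] 0.6142212716849289
-0.16 [ 0.617 -0.173  0.125] 0.6309942041904049
-0.13 [ 0.635 -0.144  0.216] 0.6489175131158371
-0.1 [ 0.638 -0.104  0.188] 0.6660311297344894
-0.07 [ 0.643 -0.069  0.12 ] 0.6825458339345396
-0.04 [ 0.652 -0.054  0.118] 0.7014357736669231
-0.01 [ 0.685 -0.025  0.156] 0.7176115149338835
0.02 [0.698 0.035 0.06 ] None
0.05 [0.698 0.039 0.061] None
0.08 [0.705 0.066 0.061] None
```

The cabinet is more than 14 cm away, so there's plenty of room. I'll descend on socket_41 with a 2 mm correction.

Call:
{"method": "step_arm", "body": {
  "motion": [
    [2, 0, 30, 0, 0, 0, 84],
    [0, 0, 30, 0, 0, 0, 84],
    [0, 0, 30, 0, 0, 0, 84],
    [0, 0, 30, 0, 0, 0, 84],
    [0, 0, 30, 0, 0, 0, 84],
    [0, 0, 20, 0, 0, 0, 84],
    [0, 0, 10, 0, 0, 0, 84],
    [0, 0, 0, 0, 0, 0, 84],
    [0, 0, 0, 0, 0, 0, 84]
  ]
}}

```text
clock: 37.2
tcp_pos: [0.4918, -0.0855, 0.0275]
tool_rot: [0.546, 3.093, 0.0]
ft_force: [-0.3, -0.7, -0.1]
width: 0.0842
```

Run:
```python
from tr import *
st();p=held('w24',317,318,66,.034)
```

```text
t 37.2 tcp [ 0.4918 -0.0855  0.0275] psi 159.97 tilt 0.04 F [-0.3 -0.7 -0.1] w 0.0842 q [ 0.67  0.69 -0.85  2.05  0.78  0.76  0.54]
cap px [315.8 314.1] [122.2 130.1] world [ 0.4886 -0.0853  0.0615] off world mm [-3.2  0.1 34. ] off tool [  3.  -1. -34.]
```

View pics/w24.png

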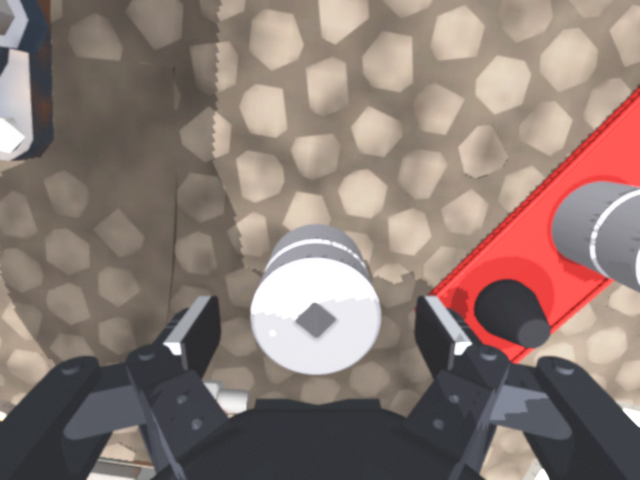

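Socket_41 is centred at (316,316). I'll shift 2 mm, grip and lift.

Call:
{"method": "step_arm", "body": {
  "motion": [
    [2, -0.6, 1, 0, 0, 0, 60],
    [0, 0, 0, 0, 0, 0, 40],
    [0, 0, 0, 0, 0, 0, 40],
    [0, 0, 0, 0, 0, 0, 40],
    [0, 0, 0, 0, 0, 0, 40],
    [0, 0, 0, 0, 0, 0, 40],
    [0, 0, -10, 0, 0, 0, 40],
    [0, 0, -25, 0, 0, 0, 40],
    [0, 0, -30, 0, 0, 0, 40],
    [0, 0, -30, 0, 0, 0, 40],
    [0, 0, -30, 0, 0, 0, 40],
    [0, 0, -30, 0, 0, 0, 40]
  ]
}}

```text
clock: 38.45
tcp_pos: [0.4883, -0.0856, 0.1822]
tool_rot: [-0.545, -3.093, -0.0]
ft_force: [0.4, -1.0, -5.1]
width: 0.053
```

Call:
{"method": "step_arm", "body": {
  "motion": [
    [0, 0, -10, 0, 0, 8, 40],
    [0, 0, 0, 0, 0, 8, 40],
    [0, 0, 0, 0, 0, 8, 40],
    [0, 0, 0, 0, 0, 8, 40],
    [0, 0, 0, 0, 0, 8.3, 40],
    [0, 0, 0, 0, 0, 0, 40],
    [0, 0, 0, 0, 0, 0, 40]
  ]
}}

```text
clock: 39.15
tcp_pos: [0.4888, -0.0855, 0.1909]
tool_rot: [-1.572, -2.72, 0.001]
ft_force: [-0.4, 0.0, -4.6]
width: 0.0529
```

Run:
```python
from tr import *
st();p=held('w25',317,318,62,.034);q=POST['p41'];to(q[0],q[1],.16,119.65)
```

```text
t 39.15 tcp [ 0.4888 -0.0855  0.1909] psi 119.96 tilt 0.03 F [-0.4  0.  -4.6] w 0.0529 q [ 0.73  0.43 -0.87  1.86  0.38  1.02  0.23]
cap px [317.1 323.7] [108.1 121.6] world [ 0.4893 -0.0871  0.2249] off world mm [ 0.5 -1.6 34. ] off tool [ -1.7  -0.4 -34. ]
tool shift mm [52.4 98.5 30.8] turn deg [-0.02 -0.01  0.29]
```

View pics/w25.png

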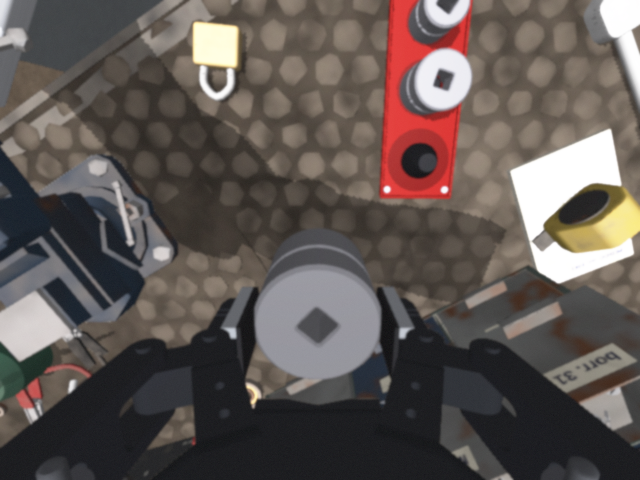

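Call:
{"method": "step_arm", "body": {
  "motion": [
    [8.8, 16.4, 0, 0, 0, 0.3, 40],
    [8.8, 16.4, 0, 0, 0, 0, 40],
    [8.8, 16.4, 0, 0, 0, 0, 40],
    [8.8, 16.4, 0, 0, 0, 0, 40],
    [8.8, 16.4, 10, 0, 0, 0, 40],
    [8.8, 16.4, 10, 0, 0, 0, 40],
    [0, 0, 10, 0, 0, 0, 40],
    [0, 0, 0, 0, 0, 0, 40],
    [0, 0, 0, 0, 0, 0, 40],
    [0, 0, 0, 0, 0, 0, 40]
  ]
}}

```text
clock: 40.2
tcp_pos: [0.5489, 0.0079, 0.1611]
tool_rot: [1.585, 2.712, -0.0]
ft_force: [0.3, -0.8, -5.3]
width: 0.0528
```

```bash
sed -i 's/held(tag,317,312,r,dz)/held(tag,317,int(sys.argv[5]) if len(sys.argv)>5 else 312,r,dz)/' chk.py; python3 chk.py w26 p41 64 .034 320
```

```text
t 40.2 tcp [0.5489 0.0079 0.1611] psi 119.38 tilt 0.02 F [ 0.3 -0.8 -5.3] w 0.0528 q [ 0.47  0.53 -0.82  1.78  0.45  1.02 -0.01]
cap px [316.1 320.7] [113.9 123.6] world [0.5483 0.0073 0.1951] off world mm [-0.6 -0.6 34. ] off tool [ -0.3  -0.8 -34. ]
need tool [ 1.7  0.6 -0. ]
along min max 0.09984471822726194 0.2885036939396946 across 0.44423258878977473 0.517450139549194
```

View pics/w26.png

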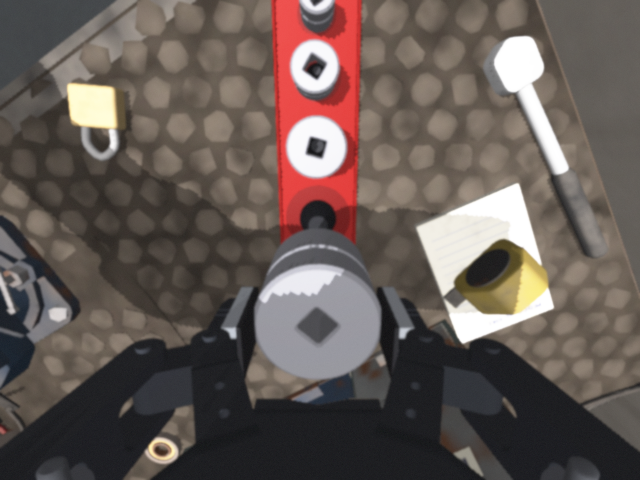

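Call:
{"method": "step_arm", "body": {
  "motion": [
    [1.5, 0.6, 20, 0, 0, 0, 40],
    [0, 0, 20, 0, 0, 0, 40],
    [0, 0, 20, 0, 0, 0, 40],
    [0, 0, 16, 0, 0, 0, 40],
    [0, 0, 0, 0, 0, 0, 40],
    [0, 0, 0, 0, 0, 0, 40],
    [0, 0, 0, 0, 0, 0, 40]
  ]
}}

```text
clock: 40.95
tcp_pos: [0.5495, 0.0105, 0.086]
tool_rot: [1.584, 2.711, 0.002]
ft_force: [-0.5, 0.6, -4.2]
width: 0.0526
```

```bash
python3 chk.py w27 p41 64 .034 320
```

```text
t 40.95 tcp [0.5495 0.0105 0.086 ] psi 119.39 tilt 0.11 F [-0.5  0.6 -4.2] w 0.0526 q [ 0.41  0.62 -0.75  1.87  0.55  0.87 -0.1 ]
cap px [300.2 283.2] [32.1 81.7] world [0.535  0.0215 0.12  ] off world mm [-14.5  11.   34. ] off tool [ 16.7  -7.2 -34. ]
need tool [-17.2   5.2   0. ]
along min max 0.12027991104834238 0.283209778530199 across 0.4442428701723919 0.5172882254113449
```

View pics/w27.png

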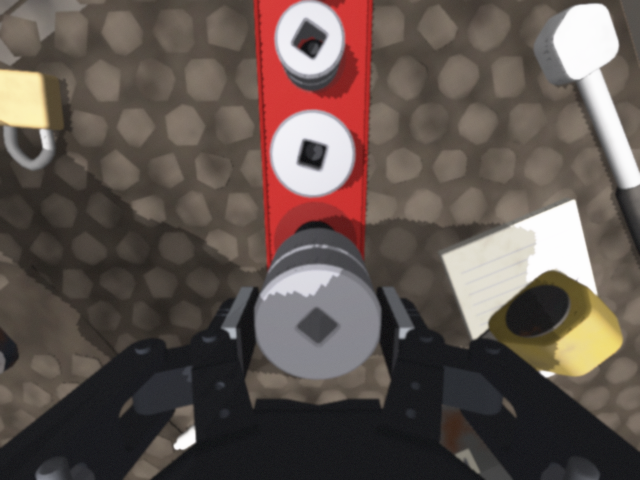

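The cap fit failed because of the half-shadow. The view itself puts the cap at about (318,321), unchanged. Taking the earlier hand offset, the correction needed is about (0,-1.2) mm.

Call:
{"method": "step_arm", "body": {
  "motion": [
    [0, -1.2, 12, 0, 0, 0, 40],
    [0, 0, 12, 0, 0, 0, 40],
    [0, 0, 12, 0, 0, 0, 40],
    [0, 0, 8, 0, 0, 0, 40],
    [0, 0, 5, 0, 0, 0, 40],
    [0, 0, 2.5, 0, 0, 0, 40],
    [0, 0, 0, 0, 0, 0, 40],
    [0, 0, 0, 0, 0, 0, 40]
  ]
}}

```text
clock: 41.8
tcp_pos: [0.5472, 0.0099, 0.0339]
tool_rot: [1.584, 2.713, -0.002]
ft_force: [-4.1, -0.5, 4.4]
width: 0.0526
```

Call:
{"method": "step_arm", "body": {
  "motion": [
    [0, 0, 1, 0, 0, 0, 40],
    [0, 0, 0, 0, 0, 0, 40]
  ]
}}

```text
clock: 42.0
tcp_pos: [0.5472, 0.0099, 0.0339]
tool_rot: [1.584, 2.712, -0.002]
ft_force: [-7.5, -0.7, 15.4]
width: 0.0527
```

Call:
{"method": "step_arm", "body": {
  "motion": [
    [0, 0, 0.5, 0, 0, 0, 40],
    [0, 0, 0, 0, 0, 0, 40],
    [0, 0, -1, 0, 0, 0, 65],
    [0, 0, 0, 0, 0, 0, 80],
    [0, 0, 0, 0, 0, 0, 84],
    [0, 0, 0, 0, 0, 0, 84],
    [0, 0, -10, 0, 0, 0, 84],
    [0, 0, -25, 0, 0, 0, 84],
    [0, 0, -30, 0, 0, 0, 84],
    [0, 0, -30, 0, 0, 0, 84],
    [0, 0, -30, 0, 0, 0, 84],
    [0, 0, -30, 0, 0, 0, 84]
  ]
}}

```text
clock: 43.2
tcp_pos: [0.5475, 0.0101, 0.1897]
tool_rot: [1.584, 2.713, 0.001]
ft_force: [-0.5, -0.2, 0.6]
width: 0.0838
```

Call:
{"method": "step_arm", "body": {
  "motion": [
    [-20, -10, -30, 0, 0, 0, 84],
    [-25, -10, -20, 0, 0, 0, 84],
    [-25, -10, 0, 0, 0, 0, 84],
    [-25, -10, 0, 0, 0, 0, 84],
    [0, 0, 0, 0, 0, 0, 84],
    [0, 0, 0, 0, 0, 0, 84],
    [0, 0, 0, 0, 0, 0, 84]
  ]
}}

```text
clock: 43.9
tcp_pos: [0.5593, -0.0913, 0.2382]
tool_rot: [-1.583, -2.714, -0.001]
ft_force: [-0.1, 0.4, 0.9]
width: 0.0838
```

Run:
```python
from tr import *
st(); d=grab('wrist','w28'); grab('side','s28'); grab('top','t28')
for k,h in [('p17',.053),('p24',.057),('p32',.062),('p41',.067)]:
    q=POST[k]; uv=proj(d,[(q[0],q[1],h)])[0]; e,p=cap(d,int(uv[0]),int(uv[1]),38,h)
    print(k,uv.round(1),np.round(e[0],1),np.round(e[1],1),'err mm',((p[:2]-q)*1000).round(1))
```

```text
t 43.9 tcp [ 0.5593 -0.0913  0.2382] psi 119.5 tilt 0.05 F [-0.1  0.4  0.9] w 0.0838 q [ 0.66  0.49 -0.85  1.62  0.39  1.21  0.24]Traceback (most recent call last):
  File "<stdin>", line 4, in <module>
  File "h.py", line 35, in cap
    c=max(cv2.findContours(m,cv2.RETR_EXTERNAL,cv2.CHAIN_APPROX_NONE)[0],key=cv2.contourArea)
ValueError: max() iterable argument is empty
```

View pics/w28.png

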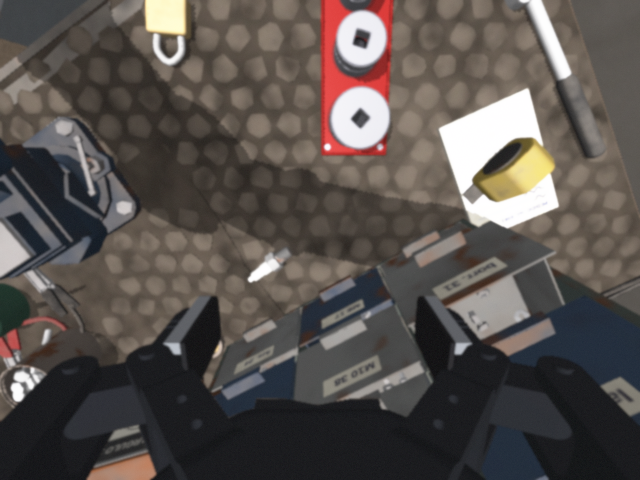

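View pics/s28.png

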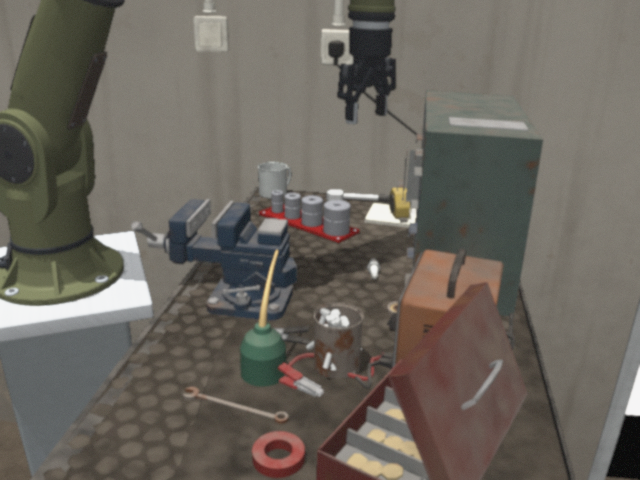

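Side view: all four sockets stand upright in size order on the tray, at (277,200), (292,205), (312,211) and (337,217), and the tin is unmoved at (338,335). I'll check the seating numerically from the top camera.

Run:
```python
from h import *
d=load('t28'); C=cloud(d); cv2.imwrite('pics/t28z.png',cv2.resize(d['image'][160:330,150:480,::-1],None,fx=2.4,fy=2.4,interpolation=2))
for k,h,r in [('p17',.053,9),('p24',.057,12),('p32',.062,14),('p41',.067,17)]:
    q=POST[k]; uv=proj(d,[(q[0],q[1],h)])[0]
    try:
        e,p=cap(d,int(round(uv[0])),int(round(uv[1])),r,h,vt=130)
        z=C[int(uv[1])-r:int(uv[1])+r,int(uv[0])-r:int(uv[0])+r,2]; z=np.percentile(z[(z>.03)&(z<.2)],70)
        print(k,np.round(e[0],1),np.round(e[1],1),'err mm',((p[:2]-q)*1000).round(1),'cap z',z.round(4),'expected',h)
    except Exception as x: print(k,uv,x)
```

```text
p17 [185.1 248.6] [10.6 11.8] err mm [ 1.  -2.1] cap z 0.0523 expected 0.053
p24 [203.6 239.2] [15.8 16.1] err mm [-0.8 -3.4] cap z 0.0566 expected 0.057
p32 [224.8 226.4] [19.9 20.6] err mm [-0.2 -2.1] cap z 0.0616 expected 0.062
p41 [250.7 211.4] [24.5 25.4] err mm [ 0.6 -2. ] cap z 0.067 expected 0.067
```

View pics/t28z.png

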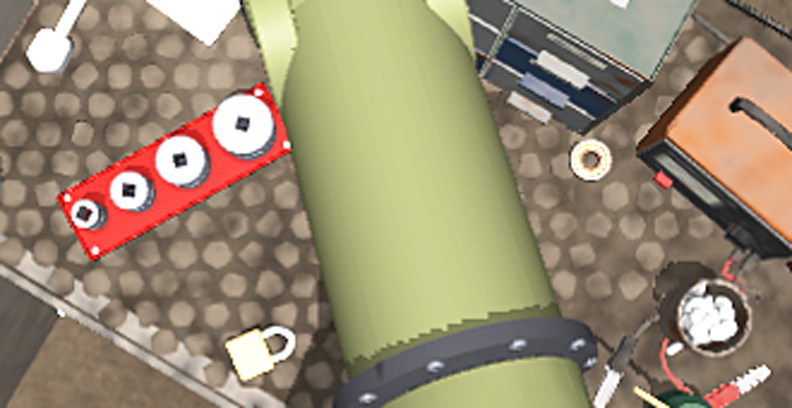

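The top view agrees: cap centres are 2 to 3.5 mm from the posts, mostly a common camera bias. Cap heights are within 1 mm of fully seated, and the tin is unmoved.

Run:
```python
from h import *
st(); print(ctrl.hand_in())
```

```text
t 44.05 tcp [ 0.5594 -0.0914  0.238 ] psi 119.52 tilt 0.02 F [-0.5 -0.3 -0.9] w 0.0844 q [ 0.66  0.49 -0.85  1.62  0.39  1.21  0.24]
the job is handed in; nothing more can be done
None
```

All four sockets are on the red tray in size order, each lowered onto its own post until the arm felt the tray floor, then released. I handed the job in at about 44 s; it gives no verdict.

**Final checks:**
- **Heights:** by the top camera's depth, the socket tops are within 0.7 mm of their fully seated height.
- **Centring:** the socket tops are 2 to 3.5 mm from the posts (8 mm is allowed). The error points the same way for all four, so most of it looks like the roughly 2 mm camera calibration.
- **Upright:** the side view shows all four standing upright. While the arm was placing the third and fourth sockets, the wrist camera also showed post tips through the drive holes of some of the seated ones.
- **Tin and arm:** the tin stands where it was. The arm is clear, with wrist force near zero.

**Checks that failed or disagreed:**
- The wrist camera's cap fit picked up a neighbouring socket once (socket_17) and failed once in half-shadow (socket_41). For those I relied on the arm position and the offset measured earlier in the hand.
- The last wrist-camera check of the seated sockets also failed, because not all of the tray was in view. I used the top camera instead.
- Arm position readings shifted by up to 2 mm while the arm settled, so I checked each socket's position again before lowering it.

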